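# Read a batch of carriers under the reader bridge

## Robot

A 7-joint arm with a two-finger parallel gripper is mounted at the origin on the work surface. World frame = base frame: x ahead of the robot, y to its left, z up, the work surface at z = 0. Lengths are in m, angles in rad, forces in N, time in s.
With the tool pointing down it reaches from about 0.4 to 0.85 m from the base axis. Payload 10.4 kg.
Tool frame: the origin (TCP) lies between the finger pads; the fingertips stand tcp_to_tips ahead of it and the grasp point (between the pads) lies 8 mm behind it (tcp_to_tips is the distance from the TCP to the fingertips, in m); z points along the fingers, y is the line along which they close (so a half turn about z gives the same grasp; the last joint's range is limited). The gripper opens to 85 mm and grips with 20 to 120 N. Pads are 22 mm wide; open, the fingers measure 114 mm over their backs; the gripper's body (76 mm by 85 mm) begins 54 mm behind the grasp point. The pads swing forward as they close: fully open they stand 13 mm farther back than shut.
Start: joints at [1.111, 0.332, -0.065, 1.46, 0.022, 1.35, -0.088], TCP at [0.264, -0.566, 0.242] pointing down, gripper open.
Joint ranges: [-2.6, 2.6], [-0.5, 2.12], [-1.47, 1.34], [0.16, 2.42], [-1.27, 4.41], [0.06, 2.06], [-2.6, 2.6]. Speed limits (rad/s): [2.22, 2.22, 2.79, 2.79, 3.14, 3.14, 3.14].

## Interface

Orientations are given as a unit quaternion [x, y, z, w].
In Python, from workcell import * gives the robot as it stands.
- The arm moves only by the tool apply_moves, never from a script. Its argument "rows" is a list of rows, each an object of numbers: "x", "y", "z": the shift along the tool's x, y, z in mm; "ax", "ay", "az": the turn, a rotation vector about the tool's x, y, z in degrees; "gripper": the closure, from 0 (fully open) to 1 (shut). A call has 1 to 5 rows; each row shifts and turns the commanded pose from where the row before left it, along the tool's axes as they then stand; what a row does not reach is not made up. A row lasts 1/12 s, in which the tool goes at most 41.7 mm and 7.16 degrees, less where a joint would pass 70% of its speed; a pose out of reach is approached as far as the arm can. A call with a gripper value outside its range is refused whole. The fingers move at their own pace and stop on an object; "newtons" is the grip in N (left out, the last holds). Time passes only in rows, so rows that do not move let the fingers close. It gives the time, the measured TCP pose, the force, the opening and the grip force at its end, in the units of the state.
- get_obs(): the state, without advancing time (a new reading comes with each control period).
- camera(name): name is "side" or "top"; returns a dict with "color" (480x640x3 uint8, red, green, blue), "fov_y" (degrees; the focal length in pixels is half the picture's height over the tangent of half this angle, whatever the lens; pixels are square), "cx", "cy" (the principal point, pixels), "rvec" (rotation vector, rad) and "tvec" (3), from world to camera coordinates, as OpenCV has them. Camera axes: x right, y down, z forward; pixel columns grow to the right and rows downward; lengths in m; the calibration is good to about 2 mm. A picture is of the moment at which its call begins. There is no depth.
- hand_in(): hands the job in; it is judged then, once.
The state is a dict: "clock": time; "joint_pos": joint angles; "joint_velocities": joint speeds; "tau": joint torques, N m; "position": TCP position; "ee_rot": TCP orientation; "ft_force": force on the tool from outside, world axes, zero at the start; "torque": the same for the moment, N m; "grip_width": opening from 0.0 (shut) to 1.0 (fully open); "grasp_force": force on a finger pad.
Only numpy, scipy, OpenCV 4.12 (cv2) and the standard library are available. Lean on these libraries where they do the work, as an engineer would, in place of code of your own. Each camera call takes 0.05 s, during which the arm holds its last target. There are 200 camera calls.

## Task

Push every board carrier lying on the black sheet under the low reader bridge, one in each tunnel, lying flat and sticking out equally far on both sides. When all are in, turn the selector on the console to READ (the wide white bar), leave it there for five seconds with the carriers still in place, then turn it back to OFF (the white dot) before any carrier is taken out; finally lay all the carriers flat in the grey tray, right way up and side by side, leave the selector at OFF, and do not disturb the other things on the bench.

Things in the scene. Friction and masses are not known exactly. Their poses are not given: they have to be found in the camera images.
- bridge: fixed reader bridge: grey bar 222 mm long (its x), 42 mm deep (its y = direction of travel, +y to the robot's left), top at 48 mm, on four legs. Three open-ended tunnels between the legs, centres at x = -70, 0, +70 mm: 42 mm wide, 18 mm high, 42 mm long; the bench is their floor. Origin: on the bench under the bar's centre. Carriers are read when centred within 10 mm of it along y
- carrier_a: board carrier (two or three present, all alike; None if absent): aluminium block 34 mm wide (its x), 110 mm long (its y), 12 mm thick, thin green board and three black chips on top (14 mm, not solid), 0.1 to 0.18 kg. Origin: centre of its underside; z up. Starts right way up on the black sheet, right of the bridge
- carrier_b: board carrier (two or three present, all alike; None if absent): aluminium block 34 mm wide (its x), 110 mm long (its y), 12 mm thick, thin green board and three black chips on top (14 mm, not solid), 0.1 to 0.18 kg. Origin: centre of its underside; z up. Starts right way up on the black sheet, right of the bridge
- carrier_c: board carrier (two or three present, all alike; None if absent): aluminium block 34 mm wide (its x), 110 mm long (its y), 12 mm thick, thin green board and three black chips on top (14 mm, not solid), 0.1 to 0.18 kg. Origin: centre of its underside; z up. Starts right way up on the black sheet, right of the bridge
- selector (a joint): selector knob's angle, rad, growing clockwise from above. Detents at 0 (OFF, white dot), 0.6 (thin line), 1.2 (READ, wide white bar), 1.8 (thin line), stops just beyond the outer two. Let go within 0.2 rad of a detent, it springs into it; turning needs up to about 0.15 N m. Starts at or between 0 and 0.6. READ and OFF count as set within 0.15 rad
- selector_grip (a point): grip point on the selector's axis, 51 mm above the bench; the point turns with the knob. The knob's bar grip is 42 mm long (point x; the +x end has the white pointer line), 12 mm wide (point y), from 37 to 59 mm above the bench, on a fixed console 72 mm square, 31 mm high, between robot and bridge
- tray: fixed grey plastic tray for finished carriers, to the left of the bridge: 250 mm (its x axis) by 150 mm (its y axis) outside, walls 4 mm thick and 18 mm high, floor about 4 mm thick. Origin: centre of its underside. Room for three carriers side by side, each lying along the tray's y axis, at about x = -75, 0 and +75 mm.
- driver: screwdriver lying beyond the bridge; a bystander, to be left alone. Origin: its underside, at the middle.
- jar: small jar 44 mm across, 50 mm high; a bystander, to be left alone. Origin: its underside, at the middle.
- carton: small cardboard box 60 x 90 x 45 mm; a bystander, to be left alone. Origin: its underside, at the middle.
- tape: yellow ring of tape lying flat, 70 mm across, 20 mm high; a bystander, to be left alone. Origin: its underside, at the middle.
- spool: steel cylinder 40 mm across, 35 mm high, near the robot on the right; a bystander, to be left alone. Origin: its underside, at the middle.
- spanner: wrench lying beyond the bridge; a bystander, to be left alone. Origin: its underside, at the middle.
- dish: small white bowl, 70 mm across, 35 mm high; a bystander, to be left alone. Origin: its underside, at the middle.
Not all that is in view belongs to the job. Leave any orange or yellow look-alike of the part that bears selector alone.

How it is judged:
On the way, in this order (a step that is already met when the one before it is completed fails the run):
1. all the carriers present lie under the reader bridge, flat on the bench, within 10 mm of its centre line (y of carrier_a in the frame of bridge between -0.01 and 0.01 m and x of carrier_a in the frame of bridge between -0.09 and 0.09 m and height (world z) of each of carrier_a, carrier_b, carrier_c below 0.006 m and y of carrier_b in the frame of bridge between -0.01 and 0.01 m and x of carrier_b in the frame of bridge between -0.09 and 0.09 m and y of carrier_c in the frame of bridge between -0.01 and 0.01 m and x of carrier_c in the frame of bridge between -0.09 and 0.09 m), for 0.2 s.
2. the selector stands at READ (within 0.15 rad) for 5 s while all the carriers lie under the bridge as before (all of step 1 and value of joint selector between 1.05 and 1.35 rad), for 5 s.
3. the selector is back at OFF (within 0.15 rad) (value of joint selector below 0.15 rad), for 0.2 s.
At the end, for the whole second after the job is handed in: every carrier present lies flat on the tray's floor, right way up (within 0.12 rad), its centre within 108 mm of the tray's centre along the tray's length and 30 mm across it; the selector is at OFF (within 0.15 rad) (x of carrier_a in the frame of tray between -0.108 and 0.108 m and y of carrier_a in the frame of tray between -0.03 and 0.03 m and z of each of carrier_a, carrier_b, carrier_c in the frame of tray below 0.01 m and angle between each of carrier_a, carrier_b, carrier_c's own z axis and vertical below 0.12 rad and x of carrier_b in the frame of tray between -0.108 and 0.108 m and y of carrier_b in the frame of tray between -0.03 and 0.03 m and x of carrier_c in the frame of tray between -0.108 and 0.108 m and y of carrier_c in the frame of tray between -0.03 and 0.03 m and value of joint selector below 0.15 rad); the robot touches nothing.
It fails at once if a carrier is lifted while the selector is at READ (value of joint selector between 1.05 and 1.35 rad and height (world z) of any of carrier_a, carrier_b, carrier_c above 0.03 m).
It fails at once if another thing on the bench is pushed more than 50 mm aside or knocked over (distance of any of driver, jar, carton, tape, spool, spanner, dish from where it was at the start of the episode above 0.05 m or angle between any of jar, carton, tape, spool, dish's own z axis and vertical above 0.6 rad).
Of carrier_a, carrier_b, carrier_c only 2 to 3 are there at a start; the rules pass over those that are not, and their reading is None.
At some moment in a run one of carrier_a, carrier_b, carrier_c may be knocked a few centimetres aside while the robot is not near it.
Once in a run the grip may slacken for a moment while it holds something.
It also fails if it takes over 210 s, if anything falls off the work surface, if the arm or the gripper's body presses on something with over 40 N, if the wrist force passes 120 N, or if a joint passes its speed limit or range.

## Working session

There is one attempt and no reset: what is moved stays moved. The work goes in short steps, Python scripts to look and compute and a tool call to move; the robot and the scene stay as the last step left them, time stands still between calls to the robot, and variables do not carry over. Pictures are saved under pics/ and viewed, at most 14 in all, crops included, and the job is handed in when it is done.

Besides the shell and the picture viewer there is one more tool, called after "Emit:" as name(argument=value, ...) on one line, values as JSON. apply_moves: Moves the arm, as the interface text tells. Its arguments: {"type":"object","properties":{"rows":{"type":"array","items":{"type":"object","properties":{"x":{"type":"number"},"y":{"type":"number"},"z":{"type":"number"},"ax":{"type":"number"},"ay":{"type":"number"},"az":{"type":"number"},"gripper":{"type":"number"}}}},"newtons":{"type":"number"}},"required":["rows"]}

```bash
mkdir -p pics; ls; cat > h.py <<'E'
from workcell import *
import numpy as np, cv2
def K(c):
    f=240/np.tan(np.radians(c["fov_y"])/2); return np.array([[f,0,c["cx"]],[0,f,c["cy"]],[0,0,1.]])
def ray(c,u,v,z):
    R=cv2.Rodrigues(np.array(c["rvec"],float))[0]; t=np.array(c["tvec"],float)
    o=-R.T@t; d=R.T@np.linalg.inv(K(c))@np.array([u,v,1.]); return o+d*(z-o[2])/d[2]
def proj(c,P):
    return cv2.projectPoints(np.array(P,float).reshape(-1,3),np.array(c["rvec"],float),np.array(c["tvec"],float),K(c),None)[0].reshape(-1,2)
def save(c,n): cv2.imwrite(f"pics/{n}.png",c["color"][...,::-1])
def rect(c,z,xr,yr,res=1000):
    # rectified overhead view at height z: rows = x decreasing downward(x up), cols = y decreasing to right
    h=int((xr[1]-xr[0])*res); w=int((yr[1]-yr[0])*res)
    W=[[xr[1],yr[1],z],[xr[1],yr[0],z],[xr[0],yr[0],z],[xr[0],yr[1],z]]
    H=cv2.getPerspectiveTransform(proj(c,W).astype(np.float32),np.float32([[0,0],[w,0],[w,h],[0,h]]))
    return cv2.warpPerspective(c["color"],H,(w,h))
E
python3 - <<'E'
from h import *
o=get_obs(); print(o)
for n in("top","side"):
    c=camera(n); save(c,n+"0"); R=cv2.Rodrigues(np.array(c["rvec"]))[0]; print(n,{k:c[k] for k in c if k!="color"}, -R.T@np.array(c["tvec"]))
E
```

```text
pics
{'clock': 0.0, 'joint_pos': array([ 1.11139837,  0.33287667, -0.06470499,  1.46094573,  0.02161976,
        1.34990969, -0.0885185 ]), 'joint_velocities': array([-0.00190168,  0.00045146,  0.00070914, -0.00045711,  0.0011085 ,
       -0.000443  ,  0.00018294]), 'tau': array([-8.90526953e-04, -6.25444150e+01,  4.89601213e-02, -3.91609454e+01,
        1.62502105e-02,  9.89945547e-03, -8.83981869e-06]), 'position': array([ 0.26423793, -0.56599213,  0.24151084]), 'ee_rot': array([ 9.76244073e-01,  2.16672540e-01, -1.97664467e-04, -6.93989378e-04]), 'ft_force': array([-0.0624967 ,  0.20226883, -0.18056732]), 'torque': array([ 0.04021338,  0.00874752, -0.04488825]), 'grasp_force': 0.0, 'grip_width': 1.001105555747728}
top {'fov_y': 51.68247193018318, 'cx': 323.7349749677493, 'cy': 247.5979302367272, 'rvec': array([ 2.16454833, -2.15071822,  0.14157554]), 'tvec': array([-0.0113606 ,  0.48825119,  1.21898746])} [ 0.32993622 -0.00371481  1.2710535 ]
side {'fov_y': 47.04596782457217, 'cx': 317.79935584623877, 'cy': 242.06185313404762, 'rvec': array([ 1.00068323, -2.3409464 ,  1.13062441]), 'tvec': array([0.34471621, 0.28641414, 1.27528501])} [-0.36979237  0.8100053   1.01703452]
```

View pics/top0.png

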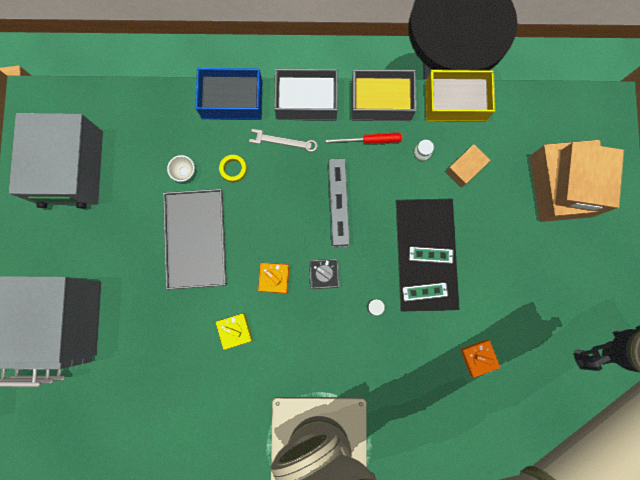

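View pics/side0.png

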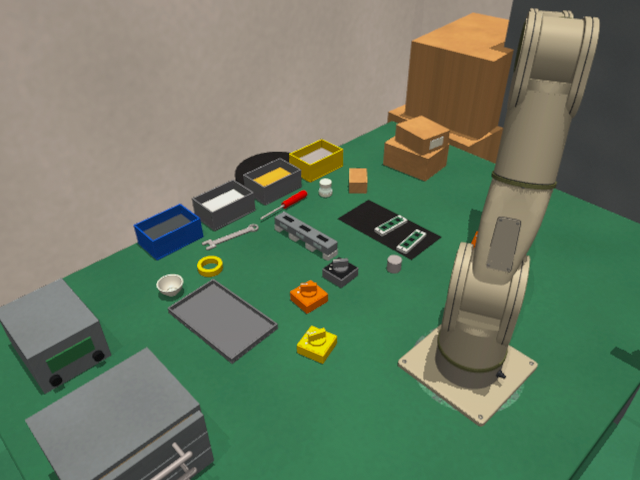

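Two carriers lie on the sheet, at about (431,255) and (425,292). The bridge is near (339,202), the console at (324,274) and the tray at (195,240). I'll measure these next.

```bash
python3 - <<'E'
from h import *
c=camera("top")
cv2.imwrite("pics/crop1.png",cv2.resize(c["color"][150:320,155:465,::-1],None,fx=2.58,fy=2.58,interpolation=cv2.INTER_CUBIC))
g=c["color"].astype(int)
hsv=cv2.cvtColor(c["color"],cv2.COLOR_RGB2HSV)
# black sheet roi: carriers = non-black
def blobs(mask,roi,z,amin=60):
    x0,y0,x1,y1=roi; m=np.zeros_like(mask); m[y0:y1,x0:x1]=mask[y0:y1,x0:x1]
    for k in cv2.findContours(m,cv2.RETR_EXTERNAL,cv2.CHAIN_APPROX_NONE)[0]:
        if cv2.contourArea(k)<amin: continue
        P=np.array([ray(c,u,v,z)[:2] for u,v in k[:,0]],np.float32)
        r=cv2.minAreaRect(P); print(np.round(r[0],4),np.round(r[1],4),round(r[2],2), cv2.boundingRect(k))
v=hsv[...,2]; s=hsv[...,1]
print("carriers");blobs(((v>70)).astype(np.uint8),(400,202,453,308),.012)
print("bridge");blobs(((s<60)&(v>90)).astype(np.uint8),(322,150,358,252),.048)
print("tray");blobs(((s<60)).astype(np.uint8),(155,180,235,300),.018)
print("console");blobs(((s<60)).astype(np.uint8),(300,252,350,300),.031)
E
```

```text
carriers
[ 0.3806 -0.2647] [0.0378 0.114 ] 6.67 (402, 282, 46, 20)
[ 0.4751 -0.2816] [0.1113 0.0385] 86.78 (409, 246, 44, 18)
bridge
[ 0.6021 -0.0445] [0.2253 0.0439] 3.07 (329, 159, 21, 88)
tray
[0.512  0.3228] [0.2512 0.1531] 4.21 (163, 189, 64, 101)
console
[ 0.4229 -0.009 ] [0.0721 0.0721] 3.76 (309, 259, 31, 30)
```

View pics/crop1.png

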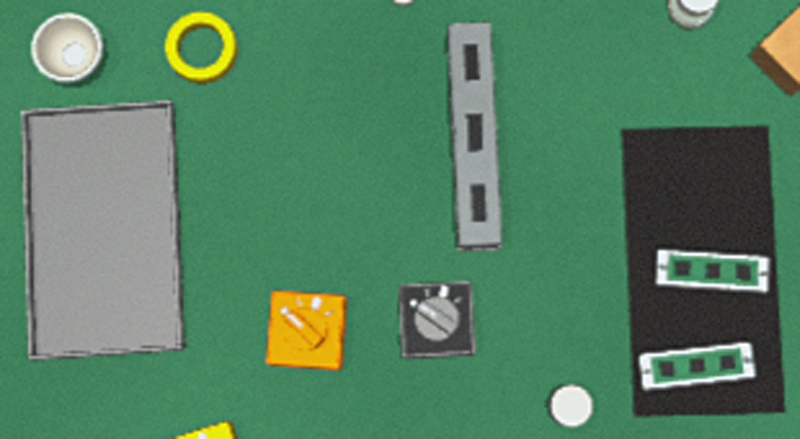

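The enlarged top view shows two carriers on the sheet, the bridge with its tunnels along world y, the black console with the pointer up-left, and an empty tray. Next I'll write a helper that gives the move to a goal in tool axes.

```bash
cat >> h.py <<'E'
def go(x,y,z,phi):
    """print turn az (deg) then shift in the turned tool frame (mm); phi = heading of tool x in world, tool down"""
    from scipy.spatial.transform import Rotation as Ro
    o=get_obs(); Rt=Ro.from_quat(o["ee_rot"]); ph=np.radians(phi)
    G=Ro.from_matrix(np.array([[np.cos(ph),np.sin(ph),0],[np.sin(ph),-np.cos(ph),0],[0,0,-1.]]))
    rv=(Rt.inv()*G).as_rotvec(degrees=True)
    d=np.array([x,y,z])-o["position"]
    print("t%.2f at"%o["clock"],np.round(o["position"],4),"grip %.3f F%.1f"%(o["grip_width"],o["grasp_force"]),"| turn",np.round(rv,1),"| shift xyz mm",np.round(G.inv().apply(d)*1000,1))
E
python3 - <<'E'
import workcell; print([ (n,getattr(workcell,n)) for n in dir(workcell) if n[0]!='_'])
from h import *
c=camera("top")
# knob view: enlarge console; pointer
r=rect(c,.059,(.36,.48),(-.07,.06),4000); cv2.imwrite("pics/knob.png",r[...,::-1])
# carrier B again, full roi; sheet-right limit wider
v=c["color"].max(2); 
th=np.radians(6.67); a=np.array([.3806,-.2647]); e=np.array([-np.sin(th),np.cos(th)])
p=a-e*.040; print(p); go(p[0],p[1],.10,96.67)
E
```

```text
[('MotionError', <class 'workcell.MotionError'>), ('camera', <function make.<locals>.drawn_camera at 0x7f6785ae0040>), ('get_obs', <function make.<locals>.<lambda> at 0x7f6785ae0540>), ('hand_in', <function connect.<locals>.done at 0x7f6785f07740>), ('tcp_to_tips', 0.011)]
[ 0.38524603 -0.30442926]
t0.20 at [ 0.2643 -0.5662  0.2418] grip 0.999 F0.0 | turn [ -0.   -0.  -71.6] | shift xyz mm [245.9 150.5 141.8]
```

View pics/knob.png

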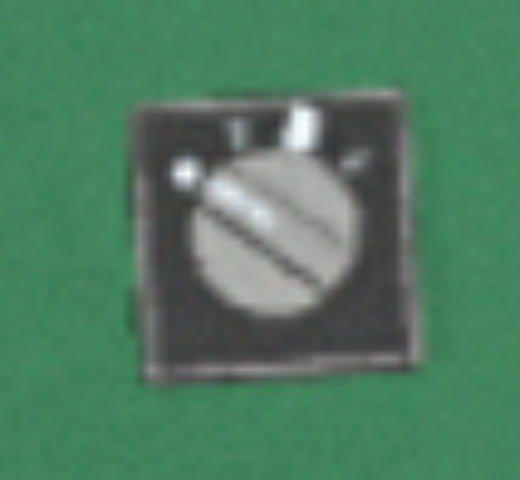

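The pointer is at OFF (heading about 55°) and READ is at about -13°. I'll go above carrier A's right end.

Emit:
apply_moves(rows=[{"az": -7.16,"gripper": 0.3},{"az": -7.16,"gripper": 0.3},{"az": -7.16,"gripper": 0.3},{"az": -7.16,"gripper": 0.3},{"az": -7.16,"gripper": 0.3}], newtons=60)

```text
invalid input at $.rows[0]: expected keys x, y, z, ax, ay, az, gripper
```

Emit:
apply_moves(rows=[{"az": -7.16,"gripper": 0.3},{"az": -7.16,"gripper": 0.3},{"az": -7.16,"gripper": 0.3},{"az": -7.16,"gripper": 0.3},{"az": -7.16,"gripper": 0.3}])

```text
invalid input at $.rows[0]: expected keys x, y, z, ax, ay, az, gripper
```

Emit:
apply_moves(rows=[{"x": 25,"y": 15,"z": 14,"gripper": 0.3},{"x": 25,"y": 15,"z": 14,"gripper": 0.3},{"x": 25,"y": 15,"z": 14,"gripper": 0.3},{"x": 25,"y": 15,"z": 14,"gripper": 0.3},{"x": 25,"y": 15,"z": 14,"gripper": 0.3}])

```text
invalid input at $.rows[0]: expected keys x, y, z, ax, ay, az, gripper
```

Emit:
apply_moves(rows=[{"x": 25,"y": 15,"z": 14,"gripper": 0.3},{"x": 25,"y": 15,"z": 14,"gripper": 0.3},{"x": 25,"y": 15,"z": 14,"gripper": 0.3},{"x": 25,"y": 15,"z": 14,"gripper": 0.3},{"x": 21,"y": 15,"z": 14,"gripper": 0.3}])

```text
invalid input at $.rows[0]: expected keys x, y, z, ax, ay, az, gripper
```

```bash
python3 - <<'E'
from h import *
c=camera("top"); save(c,"a1"); s=camera("side")
cv2.imwrite("pics/a1c.png",np.hstack([cv2.resize(c["color"][200:340,360:500],(400,400)),cv2.resize(s["color"][170:290,340:460],(400,400))])[...,::-1])
go(.3852,-.3044,.012,96.67)
E
```

```text
t0.30 at [ 0.2644 -0.5662  0.2421] grip 0.998 F0.0 | turn [ -0.   -0.  -71.6] | shift xyz mm [246.  150.4 230.1]
```

View pics/a1c.png

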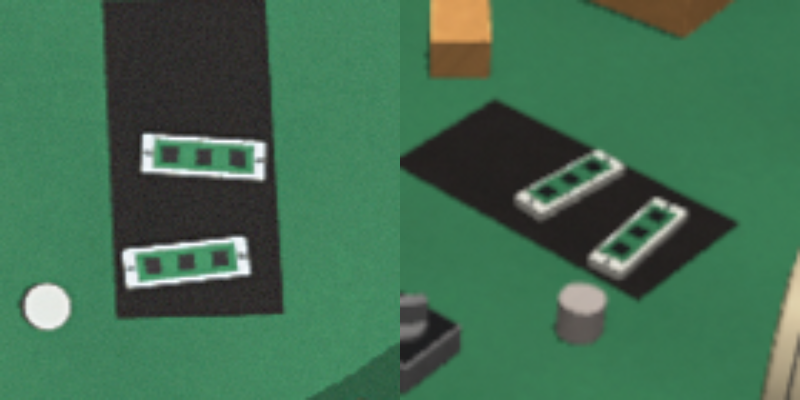

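The moves were refused because every row needs all seven keys, so the scene is unchanged: carriers at crop (203,157) and (187,262), nothing disturbed. I'm repeating the moves with full rows.

Emit:
apply_moves(rows=[{"x": 0,"y": 0,"z": 0,"ax": 0,"ay": 0,"az": -7.16,"gripper": 0.3},{"x": 0,"y": 0,"z": 0,"ax": 0,"ay": 0,"az": -7.16,"gripper": 0.3},{"x": 0,"y": 0,"z": 0,"ax": 0,"ay": 0,"az": -7.16,"gripper": 0.3},{"x": 0,"y": 0,"z": 0,"ax": 0,"ay": 0,"az": -7.16,"gripper": 0.3},{"x": 0,"y": 0,"z": 0,"ax": 0,"ay": 0,"az": -7.16,"gripper": 0.3}], newtons=60)

```text
clock: 0.72
position: [0.2644, -0.5663, 0.2423]
ee_rot: [0.861, 0.509, 0.0, -0.0]
ft_force: [-0.7, -0.0, 0.5]
grip_width: 0.701
grasp_force: 0.0
```

Emit:
apply_moves(rows=[{"x": 0,"y": 0,"z": 0,"ax": 0,"ay": 0,"az": -7.16,"gripper": 0.3},{"x": 0,"y": 0,"z": 0,"ax": 0,"ay": 0,"az": -7.16,"gripper": 0.3},{"x": 0,"y": 0,"z": 0,"ax": 0,"ay": 0,"az": -7.16,"gripper": 0.3},{"x": 0,"y": 0,"z": 0,"ax": 0,"ay": 0,"az": -7.16,"gripper": 0.3},{"x": 0,"y": 0,"z": 0,"ax": 0,"ay": 0,"az": -7.16,"gripper": 0.3}])

```text
clock: 1.13
position: [0.2644, -0.5663, 0.2422]
ee_rot: [0.663, 0.749, 0.0, -0.0]
ft_force: [0.1, -0.6, 0.6]
grip_width: 0.697
grasp_force: 0.0
```

Emit:
apply_moves(rows=[{"x": 25,"y": 15,"z": 14,"ax": 0,"ay": 0,"az": 0,"gripper": 0.3},{"x": 25,"y": 15,"z": 14,"ax": 0,"ay": 0,"az": 0,"gripper": 0.3},{"x": 25,"y": 15,"z": 14,"ax": 0,"ay": 0,"az": 0,"gripper": 0.3},{"x": 25,"y": 15,"z": 14,"ax": 0,"ay": 0,"az": 0,"gripper": 0.3},{"x": 25,"y": 15,"z": 14,"ax": 0,"ay": 0,"az": 0,"gripper": 0.3}])

```text
clock: 1.55
position: [0.3248, -0.4322, 0.1718]
ee_rot: [0.665, 0.747, -0.0, 0.0]
ft_force: [0.6, 0.3, 0.6]
grip_width: 0.699
grasp_force: 0.0
```

Emit:
apply_moves(rows=[{"x": 25,"y": 15,"z": 14,"ax": 0,"ay": 0,"az": 0,"gripper": 0.3},{"x": 25,"y": 15,"z": 14,"ax": 0,"ay": 0,"az": 0,"gripper": 0.3},{"x": 25,"y": 15,"z": 14,"ax": 0,"ay": 0,"az": 0,"gripper": 0.3},{"x": 25,"y": 15,"z": 14,"ax": 0,"ay": 0,"az": 0,"gripper": 0.3},{"x": 21,"y": 15,"z": 14,"ax": 0,"ay": 0,"az": 0,"gripper": 0.3}])

```text
clock: 1.97
position: [0.3854, -0.3029, 0.1019]
ee_rot: [0.665, 0.747, -0.0, 0.0]
ft_force: [1.7, -0.1, -0.3]
grip_width: 0.701
grasp_force: 0.0
```

```bash
python3 - <<'E'
from h import *
go(.3852,-.3044,.012,96.67)
E
```

```text
t1.97 at [ 0.3854 -0.3029  0.1019] grip 0.701 F0.0 | turn [ 0.  0. -0.] | shift xyz mm [-1.4 -0.4 89.9]
```

Emit:
apply_moves(rows=[{"x": -1.4,"y": 0,"z": 25,"ax": 0,"ay": 0,"az": 0,"gripper": 0.3},{"x": 0,"y": 0,"z": 25,"ax": 0,"ay": 0,"az": 0,"gripper": 0.3},{"x": 0,"y": 0,"z": 20,"ax": 0,"ay": 0,"az": 0,"gripper": 0.3},{"x": 0,"y": 0,"z": 13,"ax": 0,"ay": 0,"az": 0,"gripper": 0.3},{"x": 0,"y": 0,"z": 7,"ax": 0,"ay": 0,"az": 0,"gripper": 0.3}])

```text
clock: 2.38
position: [0.3844, -0.3054, 0.0106]
ee_rot: [0.665, 0.747, -0.0, -0.001]
ft_force: [-0.5, 0.2, -0.7]
grip_width: 0.702
grasp_force: 0.0
```

Emit:
apply_moves(rows=[{"x": 0,"y": 0,"z": 0,"ax": 0,"ay": 0,"az": 0,"gripper": 0.3},{"x": 0,"y": 0,"z": 0,"ax": 0,"ay": 0,"az": 0,"gripper": 1},{"x": 0,"y": 0,"z": 0,"ax": 0,"ay": 0,"az": 0,"gripper": 1},{"x": 0,"y": 0,"z": 0,"ax": 0,"ay": 0,"az": 0,"gripper": 1},{"x": 0,"y": 0,"z": 0,"ax": 0,"ay": 0,"az": 0,"gripper": 1}])

```text
clock: 2.8
position: [0.3859, -0.3067, 0.0137]
ee_rot: [0.665, 0.747, -0.0, 0.001]
ft_force: [-0.7, 1.9, 5.6]
grip_width: 0.378
grasp_force: 60.1
```

Emit:
apply_moves(rows=[{"x": 0,"y": 0,"z": -2,"ax": 0,"ay": 0,"az": 0,"gripper": 1},{"x": 0,"y": 0,"z": -2,"ax": 0,"ay": 0,"az": 0,"gripper": 1},{"x": 0,"y": 0,"z": -2,"ax": 0,"ay": 0,"az": 0,"gripper": 1},{"x": 0,"y": 0,"z": -4,"ax": 0,"ay": 0,"az": 0,"gripper": 1},{"x": 0,"y": 0,"z": 0,"ax": 0,"ay": 0,"az": 0,"gripper": 1}])

```text
clock: 3.22
position: [0.3855, -0.3063, 0.0231]
ee_rot: [0.665, 0.747, -0.0, 0.001]
ft_force: [0.7, -0.8, -1.6]
grip_width: 0.373
grasp_force: 59.6
```

```bash
python3 - <<'E'
from h import *
go(.5398,-.1897,.065,93.07)
E
```

```text
t3.22 at [ 0.3855 -0.3063  0.0231] grip 0.373 F59.6 | turn [0.  0.  3.6] | shift xyz mm [108.2 160.3 -41.9]
```

Emit:
apply_moves(rows=[{"x": 0,"y": 0,"z": -14,"ax": 0,"ay": 0,"az": 1.8,"gripper": 1},{"x": 0,"y": 0,"z": -14,"ax": 0,"ay": 0,"az": 1.8,"gripper": 1},{"x": 0,"y": 0,"z": -14,"ax": 0,"ay": 0,"az": 0,"gripper": 1},{"x": 8,"y": 12,"z": 0,"ax": 0,"ay": 0,"az": 0,"gripper": 1},{"x": 14,"y": 20,"z": 0,"ax": 0,"ay": 0,"az": 0,"gripper": 1}])

```text
clock: 3.63
position: [0.415, -0.2846, 0.0652]
ee_rot: [0.69, 0.724, -0.001, 0.001]
ft_force: [0.2, -0.2, -2.0]
grip_width: 0.374
grasp_force: 59.9
```

Emit:
apply_moves(rows=[{"x": 20,"y": 30,"z": 0,"ax": 0,"ay": 0,"az": 0,"gripper": 1},{"x": 20,"y": 30,"z": 0,"ax": 0,"ay": 0,"az": 0,"gripper": 1},{"x": 20,"y": 30,"z": 0,"ax": 0,"ay": 0,"az": 0,"gripper": 1},{"x": 16,"y": 23,"z": 0,"ax": 0,"ay": 0,"az": 0,"gripper": 1},{"x": 10,"y": 15,"z": 0,"ax": 0,"ay": 0,"az": 0,"gripper": 1}])

```text
clock: 4.05
position: [0.5417, -0.1866, 0.0645]
ee_rot: [0.687, 0.727, 0.001, 0.0]
ft_force: [-0.6, -0.7, -1.5]
grip_width: 0.371
grasp_force: 59.9
```

Emit:
apply_moves(rows=[{"x": 0,"y": 0,"z": 14,"ax": 0,"ay": 0,"az": 0,"gripper": 1},{"x": 0,"y": 0,"z": 14,"ax": 0,"ay": 0,"az": 0,"gripper": 1},{"x": 0,"y": 0,"z": 13,"ax": 0,"ay": 0,"az": 0,"gripper": 1},{"x": 0,"y": 0,"z": 6,"ax": 0,"ay": 0,"az": 0,"gripper": 1},{"x": 0,"y": 0,"z": 0,"ax": 0,"ay": 0,"az": 0,"gripper": 1}])

```text
clock: 4.47
position: [0.538, -0.1897, 0.0157]
ee_rot: [0.688, 0.725, -0.001, -0.001]
ft_force: [-0.2, 0.3, -1.0]
grip_width: 0.372
grasp_force: 59.9
```

```bash
python3 - <<'E'
from h import *
c=camera("top"); s=camera("side"); save(c,"b_top")
def ann(c,z=.014):
    im=c["color"].copy()
    # overlay tunnel lines at floor z
    th=np.radians(3.07); C=np.array([.6021,-.0445]); e=np.array([np.cos(th),np.sin(th)]); u=np.array([-np.sin(th),np.cos(th)])
    for x in(-.07,):
        for w in(-.017,.017):
            P=[list(C+e*(x+w)+u*y)+[.014] for y in(-.155,-.045)]
            p=proj(c,P).astype(int); cv2.line(im,tuple(map(int,p[0])),tuple(map(int,p[1])),(255,0,0),1)
    return im
a=cv2.resize(c["color"][150:290,310:450],(400,400),interpolation=cv2.INTER_CUBIC); b=cv2.resize(s["color"][190:300,270:380],(400,400),interpolation=cv2.INTER_CUBIC)
cv2.imwrite("pics/b1.png",np.hstack([a,b])[...,::-1])
go(.5398,-.1897,.016,93.07)
E
```

```text
t4.57 at [ 0.5393 -0.19    0.0175] grip 0.377 F59.9 | turn [ 0.   0.  -0.1] | shift xyz mm [0.3 0.5 1.5]
```

View pics/b1.png

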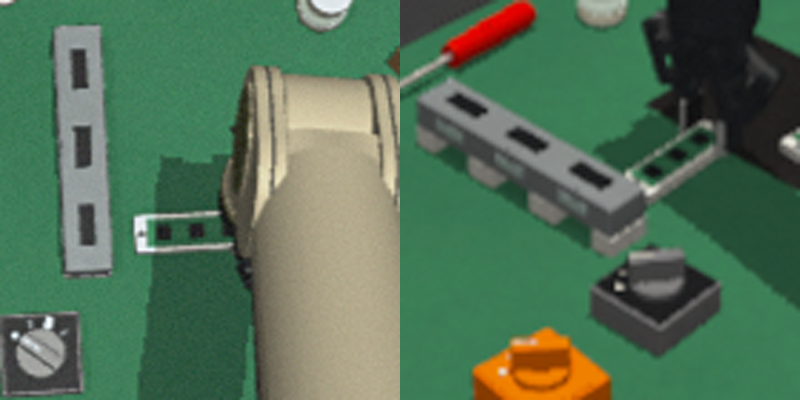

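The held carrier lines up with the near tunnel; its front end is at about full-picture px (357,225)–(357,237). A quick number check before pushing.

```bash
python3 - <<'E'
from h import *
c=camera("top")
th=np.radians(3.07); C=np.array([.6021,-.0445]); e=np.array([np.cos(th),np.sin(th)]); u=np.array([-np.sin(th),np.cos(th)])
im=c["color"][218:245,350:388].copy()
g=c["color"].astype(int); hsv=cv2.cvtColor(c["color"],cv2.COLOR_RGB2HSV)
m=((hsv[...,1]<70)&(hsv[...,2]>110)); ys,xs=np.nonzero(m[215:248,352:368]); 
P=np.array([ray(c,x+352,y+215,.016)[:2] for x,y in zip(xs,ys)]); L=np.c_[(P-C)@e,(P-C)@u]*1000
print(np.round([L.min(0),L.max(0),L.mean(0)],1))
# left edge: for columns
for col in(357,360,364,368,372):
    r=[y for y in range(218,246) if m[y,col]]
    if r: print(col,r[0],r[-1],[np.round(((ray(c,col,y,.016)[:2]-C)@e)*1000,1) for y in(r[0],r[-1])])
E
```

```text
[[-89.6 -71.8]
 [-52.9 -44.4]
 [-71.5 -54.5]]
357 225 236 [np.float64(-55.3), np.float64(-83.8)]
360 224 238 [np.float64(-53.1), np.float64(-89.4)]
364 224 237 [np.float64(-53.5), np.float64(-87.3)]
368 224 237 [np.float64(-54.0), np.float64(-87.7)]
372 224 236 [np.float64(-54.5), np.float64(-85.6)]
```

Emit:
apply_moves(rows=[{"x": 0,"y": 0,"z": 2,"ax": 0,"ay": 0,"az": 0,"gripper": 1},{"x": 10,"y": 0,"z": 0,"ax": 0,"ay": 0,"az": 0,"gripper": 1},{"x": 15,"y": 0,"z": 0,"ax": 0,"ay": 0,"az": 0,"gripper": 1},{"x": 15,"y": 0,"z": 0,"ax": 0,"ay": 0,"az": 0,"gripper": 1},{"x": 15,"y": 0,"z": 0,"ax": 0,"ay": 0,"az": 0,"gripper": 1}])

```text
clock: 5.03
position: [0.5364, -0.1335, 0.0157]
ee_rot: [0.688, 0.726, 0.0, 0.0]
ft_force: [0.2, 0.4, -1.3]
grip_width: 0.377
grasp_force: 59.9
```

Emit:
apply_moves(rows=[{"x": 15,"y": 0,"z": 0,"ax": 0,"ay": 0,"az": 0,"gripper": 1},{"x": 15,"y": 0,"z": 0,"ax": 0,"ay": 0,"az": 0,"gripper": 1},{"x": 10,"y": 0,"z": 0,"ax": 0,"ay": 0,"az": 0,"gripper": 1},{"x": 5,"y": 0,"z": 0,"ax": 0,"ay": 0,"az": 0,"gripper": 1},{"x": 0,"y": 0,"z": 2,"ax": 0,"ay": 0,"az": 0,"gripper": 1}])

```text
clock: 5.45
position: [0.5344, -0.0885, 0.0138]
ee_rot: [0.687, 0.726, 0.0, 0.0]
ft_force: [-0.1, -0.1, 0.0]
grip_width: 0.377
grasp_force: 60.0
```

Emit:
apply_moves(rows=[{"x": 0,"y": 0,"z": 0,"ax": 0,"ay": 0,"az": 0,"gripper": 1},{"x": 0,"y": 0,"z": 0,"ax": 0,"ay": 0,"az": 0,"gripper": 0.4},{"x": 0,"y": 0,"z": 0,"ax": 0,"ay": 0,"az": 0,"gripper": 0.4},{"x": 0,"y": 0,"z": 0,"ax": 0,"ay": 0,"az": 0,"gripper": 0.4},{"x": 0,"y": 0,"z": 0,"ax": 0,"ay": 0,"az": 0,"gripper": 0.4}])

```text
clock: 5.87
position: [0.534, -0.0906, 0.0132]
ee_rot: [0.689, 0.725, -0.0, 0.0]
ft_force: [0.3, 0.6, -0.0]
grip_width: 0.598
grasp_force: 0.0
```

Emit:
apply_moves(rows=[{"x": 0,"y": 0,"z": -20,"ax": 0,"ay": 0,"az": 0,"gripper": 0.4},{"x": 0,"y": 0,"z": -30,"ax": 0,"ay": 0,"az": 0,"gripper": 0.3},{"x": 0,"y": 0,"z": -30,"ax": 0,"ay": 0,"az": 0,"gripper": 0.3},{"x": -15,"y": -5,"z": -10,"ax": 0,"ay": 0,"az": 1.3,"gripper": 0.3},{"x": -20,"y": -10,"z": 0,"ax": 0,"ay": 0,"az": 5,"gripper": 0.3}])

```text
clock: 6.28
position: [0.5229, -0.1248, 0.1066]
ee_rot: [0.726, 0.688, 0.002, 0.002]
ft_force: [-0.3, -1.5, 0.3]
grip_width: 0.701
grasp_force: 0.0
```

```bash
cat >> h.py <<'E'
def blobs(c,mask,roi,z,amin=60):
    x0,y0,x1,y1=roi; m=np.zeros(mask.shape,np.uint8); m[y0:y1,x0:x1]=mask[y0:y1,x0:x1]
    for k in cv2.findContours(m,cv2.RETR_EXTERNAL,cv2.CHAIN_APPROX_NONE)[0]:
        if cv2.contourArea(k)<amin: continue
        P=np.array([ray(c,u,v,z)[:2] for u,v in k[:,0]],np.float32)
        r=cv2.minAreaRect(P); print(np.round(r[0],4),np.round(r[1],4),round(r[2],2), cv2.boundingRect(k))
E
python3 - <<'E'
from h import *
c=camera("top"); s=camera("side")
cv2.imwrite("pics/c1.png",np.hstack([cv2.resize(c["color"][150:310,310:470],(400,400),interpolation=cv2.INTER_CUBIC),cv2.resize(s["color"][170:300,270:400],(400,400),interpolation=cv2.INTER_CUBIC)])[...,::-1])
blobs(c,c["color"].max(2)>70,(405,235,453,285),.012)
th=np.radians(-3.22); p=np.array([.4751,-.2816])-np.array([-np.sin(th),np.cos(th)])*.04
print(p); go(p[0],p[1],.105,86.78)
E
```

```text
[ 0.4616 -0.2764] [0.1205 0.1271] 89.16 (405, 235, 48, 50)
[ 0.4728532  -0.32153685]
t6.38 at [ 0.5193 -0.13    0.1037] grip 0.700 F0.0 | turn [ 0.   0.1 -0.6] | shift xyz mm [-193.9  -35.6   -1.3]
```

View pics/c1.png

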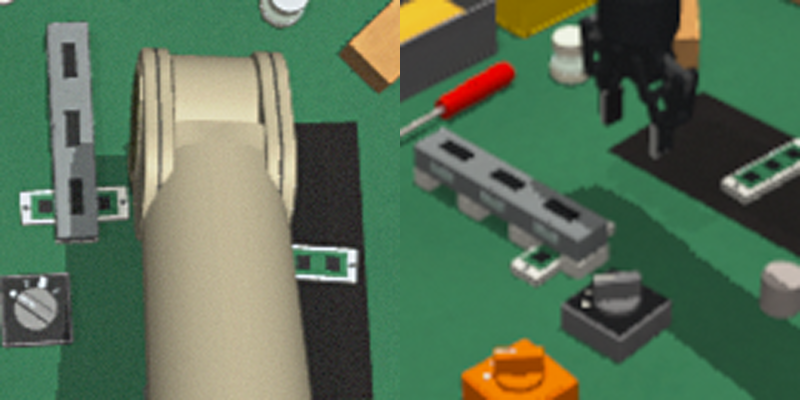

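Carrier A is in the near tunnel (ends at crop (22,205) and (128,203)), and carrier B is still on the sheet. Next I'll grasp B by its right end.

Emit:
apply_moves(rows=[{"x": -25,"y": -5,"z": 0,"ax": 0,"ay": 0,"az": 0,"gripper": 0.3},{"x": -39,"y": -7,"z": 0,"ax": 0,"ay": 0,"az": 0,"gripper": 0.3},{"x": -40,"y": -7,"z": 0,"ax": 0,"ay": 0,"az": 0,"gripper": 0.3},{"x": -40,"y": -7,"z": 0,"ax": 0,"ay": 0,"az": 0,"gripper": 0.3},{"x": -30,"y": -6,"z": 0,"ax": 0,"ay": 0,"az": 0,"gripper": 0.3}])

```text
clock: 6.8
position: [0.4767, -0.3011, 0.1028]
ee_rot: [0.728, 0.686, -0.001, 0.0]
ft_force: [-0.3, -1.0, -0.0]
grip_width: 0.701
grasp_force: 0.0
```

Emit:
apply_moves(rows=[{"x": -20,"y": -3.6,"z": 0,"ax": 0,"ay": 0,"az": -0.6,"gripper": 0.3},{"x": 0,"y": 0,"z": 10,"ax": 0,"ay": 0,"az": 0,"gripper": 0.3},{"x": 0,"y": 0,"z": 10,"ax": 0,"ay": 0,"az": 0,"gripper": 0.3},{"x": 0,"y": 0,"z": 10,"ax": 0,"ay": 0,"az": 0,"gripper": 0.3},{"x": 0,"y": 0,"z": 0,"ax": 0,"ay": 0,"az": 0,"gripper": 0.3}])

```text
clock: 7.22
position: [0.4729, -0.3148, 0.0704]
ee_rot: [0.723, 0.691, -0.0, -0.002]
ft_force: [-0.0, 0.7, -0.0]
grip_width: 0.702
grasp_force: 0.0
```

```bash
python3 - <<'E'
from h import *
c=camera("top"); C=np.array([.6021,-.0445]); th=np.radians(3.07); e=np.array([np.cos(th),np.sin(th)]); u=np.array([-np.sin(th),np.cos(th)])
hsv=cv2.cvtColor(c["color"],cv2.COLOR_RGB2HSV); m=((hsv[...,1]<70)&(hsv[...,2]>110))
ys,xs=np.nonzero(m[222:244,310:372]); P=np.array([ray(c,x+310,y+222,.012)[:2] for x,y in zip(xs,ys)]); L=np.c_[(P-C)@e,(P-C)@u]*1000
print("A in bridge",np.round([L.min(0),L.max(0)],1))
blobs(c,m,(405,235,465,285),.012,30)
go(.4729,-.3215,.0135,86.78)
E
```

```text
A in bridge [[-100.4  -56.2]
 [ -43.8   55.6]]
[ 0.4752 -0.277 ] [0.0999 0.034 ] 86.66 (409, 247, 40, 16)
t7.27 at [ 0.4734 -0.3151  0.0717] grip 0.702 F0.0 | turn [-0.1 -0.1  0.7] | shift xyz mm [-6.4 -0.2 58.2]
```

Emit:
apply_moves(rows=[{"x": -6.4,"y": 0,"z": 18,"ax": 0,"ay": 0,"az": 0.7,"gripper": 0.3},{"x": 0,"y": 0,"z": 18,"ax": 0,"ay": 0,"az": 0,"gripper": 0.3},{"x": 0,"y": 0,"z": 14,"ax": 0,"ay": 0,"az": 0,"gripper": 0.3},{"x": 0,"y": 0,"z": 8,"ax": 0,"ay": 0,"az": 0,"gripper": 0.3},{"x": 0,"y": 0,"z": 0,"ax": 0,"ay": 0,"az": 0,"gripper": 0.3}])

```text
clock: 7.68
position: [0.473, -0.3221, 0.0139]
ee_rot: [0.727, 0.686, -0.0, -0.001]
ft_force: [0.5, 0.1, -0.5]
grip_width: 0.7
grasp_force: 0.0
```

Emit:
apply_moves(rows=[{"x": 0,"y": 0,"z": 0,"ax": 0,"ay": 0,"az": 0,"gripper": 1},{"x": 0,"y": 0,"z": 0,"ax": 0,"ay": 0,"az": 0,"gripper": 1},{"x": 0,"y": 0,"z": 0,"ax": 0,"ay": 0,"az": 0,"gripper": 1},{"x": 0,"y": 0,"z": 0,"ax": 0,"ay": 0,"az": 0,"gripper": 1},{"x": 0,"y": 0,"z": 0,"ax": 0,"ay": 0,"az": 0,"gripper": 1}])

```text
clock: 8.1
position: [0.4744, -0.3237, 0.0169]
ee_rot: [0.728, 0.686, 0.0, 0.001]
ft_force: [-0.2, 1.8, 7.6]
grip_width: 0.374
grasp_force: 59.9
```

Emit:
apply_moves(rows=[{"x": 0,"y": 0,"z": -4,"ax": 0,"ay": 0,"az": 0,"gripper": 1},{"x": 0,"y": 0,"z": -8,"ax": 0,"ay": 0,"az": 0,"gripper": 1},{"x": 0,"y": 0,"z": -8,"ax": 0,"ay": 0,"az": 0,"gripper": 1},{"x": 0,"y": 0,"z": -10,"ax": 0,"ay": 0,"az": 0,"gripper": 1},{"x": 0,"y": 0,"z": 0,"ax": 0,"ay": 0,"az": 0,"gripper": 1}])

```text
clock: 8.52
position: [0.4748, -0.3243, 0.0481]
ee_rot: [0.728, 0.686, 0.0, 0.002]
ft_force: [1.3, -0.6, -0.8]
grip_width: 0.37
grasp_force: 59.5
```

```bash
python3 - <<'E'
from h import *
C=np.array([.6021,-.0445]); th=np.radians(3.07); e=np.array([np.cos(th),np.sin(th)]); u=np.array([-np.sin(th),np.cos(th)])
p=C+.07*e-u*.1-u*.0400; print(p); go(p[0],p[1],.044,93.07)
E
```

```text
[ 0.67949738 -0.18055016]
t8.52 at [ 0.4748 -0.3243  0.0481] grip 0.370 F59.5 | turn [ 0.2  0.1 -6.4] | shift xyz mm [132.5 212.1   4.1]
```

Emit:
apply_moves(rows=[{"x": 0,"y": 0,"z": 0,"ax": 0,"ay": 0,"az": -3.2,"gripper": 1},{"x": 0,"y": 0,"z": 0,"ax": 0,"ay": 0,"az": -3.2,"gripper": 1},{"x": 10,"y": 16,"z": 0,"ax": 0,"ay": 0,"az": 0,"gripper": 1},{"x": 18,"y": 29,"z": 0,"ax": 0,"ay": 0,"az": 0,"gripper": 1},{"x": 18,"y": 30,"z": 0,"ax": 0,"ay": 0,"az": 0,"gripper": 1}])

```text
clock: 8.93
position: [0.5459, -0.2745, 0.0456]
ee_rot: [0.689, 0.724, -0.0, 0.0]
ft_force: [0.7, -0.5, -1.3]
grip_width: 0.368
grasp_force: 59.5
```

Emit:
apply_moves(rows=[{"x": 18,"y": 30,"z": 0,"ax": 0,"ay": 0,"az": 0,"gripper": 1},{"x": 18,"y": 30,"z": 0,"ax": 0,"ay": 0,"az": 0,"gripper": 1},{"x": 18,"y": 30,"z": 0,"ax": 0,"ay": 0,"az": 0,"gripper": 1},{"x": 18,"y": 30,"z": 0,"ax": 0,"ay": 0,"az": 0,"gripper": 1},{"x": 12,"y": 17,"z": 0,"ax": 0,"ay": 0,"az": 0,"gripper": 1}])

```text
clock: 9.35
position: [0.681, -0.179, 0.0455]
ee_rot: [0.687, 0.726, 0.001, 0.0]
ft_force: [0.2, 0.3, -1.3]
grip_width: 0.369
grasp_force: 59.6
```

Emit:
apply_moves(rows=[{"x": 0,"y": 0,"z": 10,"ax": 0,"ay": 0,"az": 0,"gripper": 1},{"x": 0,"y": 0,"z": 10,"ax": 0,"ay": 0,"az": 0,"gripper": 1},{"x": 0,"y": 0,"z": 7,"ax": 0,"ay": 0,"az": 0,"gripper": 1},{"x": 0,"y": 0,"z": 0,"ax": 0,"ay": 0,"az": 0,"gripper": 1},{"x": 0,"y": 0,"z": 0,"ax": 0,"ay": 0,"az": 0,"gripper": 1}])

```text
clock: 9.77
position: [0.6771, -0.1841, 0.0177]
ee_rot: [0.689, 0.725, -0.001, -0.0]
ft_force: [0.1, -0.2, -0.3]
grip_width: 0.368
grasp_force: 59.7
```

```bash
python3 - <<'E'
from h import *
c=camera("top"); s=camera("side")
C=np.array([.6021,-.0445]); th=np.radians(3.07); e=np.array([np.cos(th),np.sin(th)]); u=np.array([-np.sin(th),np.cos(th)])
cv2.imwrite("pics/d1.png",np.hstack([cv2.resize(c["color"][130:260,310:440],(400,400),interpolation=cv2.INTER_CUBIC),cv2.resize(s["color"][150:280,260:390],(400,400),interpolation=cv2.INTER_CUBIC)])[...,::-1])
hsv=cv2.cvtColor(c["color"],cv2.COLOR_RGB2HSV); m=((hsv[...,1]<70)&(hsv[...,2]>110))
ys,xs=np.nonzero(m[160:200,351:370]); P=np.array([ray(c,x+351,y+160,.016)[:2] for x,y in zip(xs,ys)]); L=np.c_[(P-C)@e,(P-C)@u]*1000
print(np.round([L.min(0),L.max(0),L.mean(0)],1))
p=C+.07*e-u*.1421; go(p[0],p[1],.0175,93.07)
E
```

```text
[[ 46.9 -85.1]
 [ 84.  -47. ]
 [ 65.2 -60.1]]
t9.87 at [ 0.6774 -0.1839  0.0179] grip 0.370 F59.7 | turn [-0.1  0.  -0.1] | shift xyz mm [1.2 2.3 0.4]
```

View pics/d1.png

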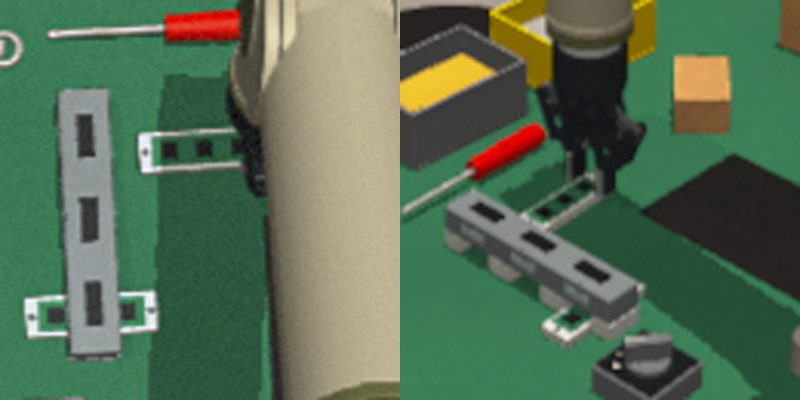

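B is lined up with the far tunnel, its front end at crop (147,152), but sits about 3 mm too near the robot. I'll correct that while pushing it in.

Emit:
apply_moves(rows=[{"x": 0,"y": 3,"z": 1,"ax": 0,"ay": 0,"az": 0,"gripper": 1},{"x": 10,"y": 0,"z": 0,"ax": 0,"ay": 0,"az": 0,"gripper": 1},{"x": 15,"y": 0,"z": 0,"ax": 0,"ay": 0,"az": 0,"gripper": 1},{"x": 15,"y": 0,"z": 0,"ax": 0,"ay": 0,"az": 0,"gripper": 1},{"x": 15,"y": 0,"z": 0,"ax": 0,"ay": 0,"az": 0,"gripper": 1}])

```text
clock: 10.28
position: [0.6783, -0.1244, 0.0174]
ee_rot: [0.688, 0.726, 0.0, -0.0]
ft_force: [0.3, 0.3, -1.3]
grip_width: 0.37
grasp_force: 59.7
```

Emit:
apply_moves(rows=[{"x": 15,"y": 0,"z": 0,"ax": 0,"ay": 0,"az": 0,"gripper": 1},{"x": 15,"y": 0,"z": 0,"ax": 0,"ay": 0,"az": 0,"gripper": 1},{"x": 11,"y": 0,"z": 0,"ax": 0,"ay": 0,"az": 0,"gripper": 1},{"x": 6,"y": 0,"z": 0,"ax": 0,"ay": 0,"az": 0,"gripper": 1},{"x": 0,"y": 0,"z": 2,"ax": 0,"ay": 0,"az": 0,"gripper": 1}])

```text
clock: 10.7
position: [0.6762, -0.0768, 0.0167]
ee_rot: [0.687, 0.726, 0.001, -0.001]
ft_force: [-13.3, 10.4, 30.6]
grip_width: 0.374
grasp_force: 63.1
```

Emit:
apply_moves(rows=[{"x": 0,"y": 0,"z": 0,"ax": 0,"ay": 0,"az": 0,"gripper": 1},{"x": 0,"y": 0,"z": 0,"ax": 0,"ay": 0,"az": 0,"gripper": 0.4},{"x": 0,"y": 0,"z": 0,"ax": 0,"ay": 0,"az": 0,"gripper": 0.4},{"x": 0,"y": 0,"z": 0,"ax": 0,"ay": 0,"az": 0,"gripper": 0.4},{"x": 0,"y": 0,"z": 0,"ax": 0,"ay": 0,"az": 0,"gripper": 0.4}])

```text
clock: 11.12
position: [0.6758, -0.0814, 0.015]
ee_rot: [0.689, 0.725, -0.0, 0.0]
ft_force: [0.0, 0.3, -0.8]
grip_width: 0.596
grasp_force: 0.0
```

Emit:
apply_moves(rows=[{"x": 0,"y": 0,"z": -20,"ax": 0,"ay": 0,"az": 0,"gripper": 0.4},{"x": 0,"y": 0,"z": -30,"ax": 0,"ay": 0,"az": 0,"gripper": 0.4},{"x": 0,"y": 0,"z": -35,"ax": 0,"ay": 0,"az": 0,"gripper": 0.5},{"x": 0,"y": 0,"z": -35,"ax": 0,"ay": 0,"az": 0,"gripper": 0.5},{"x": 0,"y": 0,"z": 0,"ax": 0,"ay": 0,"az": 0,"gripper": 0.5}])

```text
clock: 11.53
position: [0.6794, -0.0809, 0.1434]
ee_rot: [0.688, 0.725, 0.003, 0.004]
ft_force: [1.8, 1.0, 1.0]
grip_width: 0.501
grasp_force: 0.0
```

```bash
cat >> h.py <<'E'
C=np.array([.6021,-.0445]); _t=np.radians(3.07); e=np.array([np.cos(_t),np.sin(_t)]); u=np.array([-np.sin(_t),np.cos(_t)])
def inb(c,x0,y0,x1,y1,z=.012):
    hsv=cv2.cvtColor(c["color"],cv2.COLOR_RGB2HSV); m=((hsv[...,1]<70)&(hsv[...,2]>110))
    ys,xs=np.nonzero(m[y0:y1,x0:x1]); P=np.array([ray(c,x+x0,y+y0,z)[:2] for x,y in zip(xs,ys)]); L=np.c_[(P-C)@e,(P-C)@u]*1000
    print("in bridge",np.round([L.min(0),L.max(0)],1).tolist())
E
python3 - <<'E'
from h import *
c=camera("top"); inb(c,310,222,372,244); inb(c,310,162,372,186)
# knob: pointer heading -> want tool y along heading 55.3-90 (bar width) ; tool x = 55.3 or 55.3-180
k=rect(c,.059,(.36,.48),(-.07,.06),4000); cv2.imwrite("pics/knob2.png",k[...,::-1])
for ph in(55.3,-124.7): go(.423,-.009,.14,ph)
E
```

```text
in bridge [[-103.1, -82.8], [-46.9, 55.6]]
in bridge [[49.2, -92.3], [113.3, 58.7]]
t11.58 at [ 0.6782 -0.0809  0.1399] grip 0.501 F0.0 | turn [ 0.4 -0.1 37.7] | shift xyz mm [-8.620e+01 -2.508e+02 -1.000e-01]
t11.58 at [ 0.6782 -0.0809  0.1399] grip 0.501 F0.0 | turn [ 1.000e-01  5.000e-01 -1.423e+02] | shift xyz mm [ 8.620e+01  2.508e+02 -1.000e-01]
```

Emit:
apply_moves(rows=[{"x": 0,"y": 0,"z": 0,"ax": 0,"ay": 0,"az": 6.2,"gripper": 0.5},{"x": 0,"y": 0,"z": 0,"ax": 0,"ay": 0,"az": 6.3,"gripper": 0.5},{"x": 0,"y": 0,"z": 0,"ax": 0,"ay": 0,"az": 6.3,"gripper": 0.5},{"x": 0,"y": 0,"z": 0,"ax": 0,"ay": 0,"az": 6.3,"gripper": 0.5},{"x": 0,"y": 0,"z": 0,"ax": 0,"ay": 0,"az": 6.3,"gripper": 0.5}])

```text
clock: 12.0
position: [0.6753, -0.0809, 0.1339]
ee_rot: [0.86, 0.51, -0.001, -0.0]
ft_force: [0.8, 0.1, -0.3]
grip_width: 0.5
grasp_force: 0.0
```

Emit:
apply_moves(rows=[{"x": 0,"y": 0,"z": 0,"ax": 0,"ay": 0,"az": 6.3,"gripper": 0.5},{"x": -8,"y": -22,"z": 0,"ax": 0,"ay": 0,"az": 0,"gripper": 0.5},{"x": -13,"y": -38,"z": 0,"ax": 0,"ay": 0,"az": 0,"gripper": 0.5},{"x": -13,"y": -38,"z": 0,"ax": 0,"ay": 0,"az": 0,"gripper": 0.5},{"x": -13,"y": -38,"z": 0,"ax": 0,"ay": 0,"az": 0,"gripper": 0.5}])

```text
clock: 12.42
position: [0.535, -0.0417, 0.1337]
ee_rot: [0.886, 0.464, -0.001, -0.0]
ft_force: [-0.3, 0.4, 0.9]
grip_width: 0.5
grasp_force: 0.0
```

Emit:
apply_moves(rows=[{"x": -13,"y": -38,"z": 0,"ax": 0,"ay": 0,"az": 0,"gripper": 0.5},{"x": -13,"y": -38,"z": 0,"ax": 0,"ay": 0,"az": 0,"gripper": 0.5},{"x": -13,"y": -38,"z": 0,"ax": 0,"ay": 0,"az": 0,"gripper": 0.5},{"x": 0,"y": 0,"z": 0,"ax": 0,"ay": 0,"az": 0,"gripper": 0.5},{"x": 0,"y": 0,"z": 0,"ax": 0,"ay": 0,"az": 0,"gripper": 0.5}])

```text
clock: 12.83
position: [0.4194, -0.0093, 0.1347]
ee_rot: [0.886, 0.464, -0.001, 0.001]
ft_force: [0.9, -0.6, -0.3]
grip_width: 0.497
grasp_force: 0.0
```

```bash
python3 - <<'E'
from h import *
c=camera("top"); s=camera("side"); inb(c,310,162,376,186)
cv2.imwrite("pics/e1.png",np.hstack([cv2.resize(c["color"][150:290,290:430],(400,400),interpolation=cv2.INTER_CUBIC),cv2.resize(s["color"][180:300,260:380],(400,400),interpolation=cv2.INTER_CUBIC)])[...,::-1])
# project assumed knob grip axes into side view crop
P=[[.4229,-.009,.059],[.4229+.021*np.cos(np.radians(55.3)),-.009+.021*np.sin(np.radians(55.3)),.059],[.4229-.021*np.cos(np.radians(55.3)),-.009-.021*np.sin(np.radians(55.3)),.059]]
print((proj(s,P)-[260,180])*400/120+[400,0])
go(.423,-.009,.049,55.3)
E
```

```text
in bridge [[52.3, -53.4], [115.9, 58.8]]
[[666.79688963 267.00440213]
 [641.21971327 269.74695282]
 [692.29269299 264.27057679]]
t12.93 at [ 0.4219 -0.0094  0.1353] grip 0.500 F0.0 | turn [ 0. -0. -0.] | shift xyz mm [ 0.9  0.7 86.3]
```

View pics/e1.png

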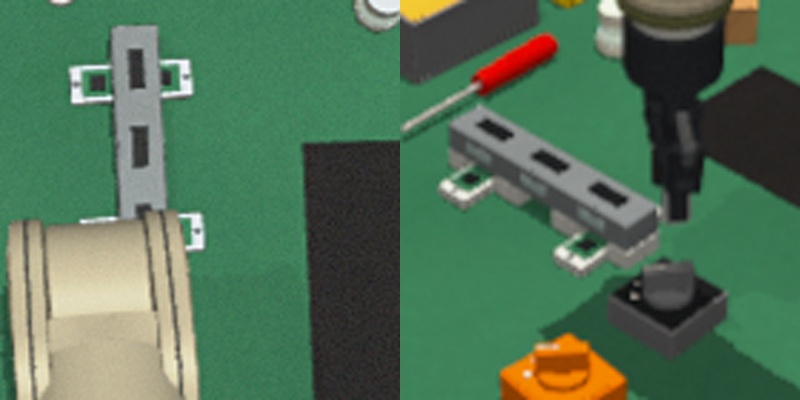

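Both carriers are in and flat: the far one spans about -53 to +59 mm, so it is centred within 3 mm. The jaws are above the knob, whose bar at crop (668,268) matches my estimate. Now I'll descend, grip and turn.

Emit:
apply_moves(rows=[{"x": 1,"y": 1,"z": 25,"ax": 0,"ay": 0,"az": 0,"gripper": 0.5},{"x": 0,"y": 0,"z": 25,"ax": 0,"ay": 0,"az": 0,"gripper": 0.5},{"x": 0,"y": 0,"z": 20,"ax": 0,"ay": 0,"az": 0,"gripper": 0.5},{"x": 0,"y": 0,"z": 12,"ax": 0,"ay": 0,"az": 0,"gripper": 0.5},{"x": 0,"y": 0,"z": 3,"ax": 0,"ay": 0,"az": 0,"gripper": 0.5}], newtons=40)

```text
clock: 13.35
position: [0.4223, -0.0088, 0.0479]
ee_rot: [0.886, 0.464, -0.001, -0.001]
ft_force: [0.3, 0.2, -0.3]
grip_width: 0.499
grasp_force: 0.0
```

Emit:
apply_moves(rows=[{"x": 0,"y": 0,"z": 0,"ax": 0,"ay": 0,"az": 0,"gripper": 0.5},{"x": 0,"y": 0,"z": 0,"ax": 0,"ay": 0,"az": 0,"gripper": 1},{"x": 0,"y": 0,"z": 0,"ax": 0,"ay": 0,"az": 0,"gripper": 1},{"x": 0,"y": 0,"z": 0,"ax": 0,"ay": 0,"az": 0,"gripper": 1},{"x": 0,"y": 0,"z": 0,"ax": 0,"ay": 0,"az": 0,"gripper": 1}])

```text
clock: 13.77
position: [0.4236, -0.0087, 0.0513]
ee_rot: [0.886, 0.464, 0.001, 0.0]
ft_force: [-2.2, 1.2, 5.5]
grip_width: 0.13
grasp_force: 41.2
```

```bash
python3 - <<'E'
from h import *
go(.423,-.009,.049,-13.4); o=get_obs(); print(o["ft_force"],o["torque"],o["joint_pos"])
E
```

```text
t13.77 at [ 0.4236 -0.0087  0.0513] grip 0.130 F41.2 | turn [ 0.  -0.1 68.7] | shift xyz mm [-0.5  0.4  2.3]
[-2.24409633  1.24854355  5.51784543] [ 0.11310509  0.37618968 -0.0208443 ] [ 0.31198657  0.13725385 -0.41547524  2.15230684  0.07325168  0.86326433
 -0.75281022]
```

Emit:
apply_moves(rows=[{"x": 0,"y": 0,"z": -1,"ax": 0,"ay": 0,"az": 6.9,"gripper": 1},{"x": 0,"y": 0,"z": 0,"ax": 0,"ay": 0,"az": 6.9,"gripper": 1},{"x": 0,"y": 0,"z": 0,"ax": 0,"ay": 0,"az": 6.9,"gripper": 1},{"x": 0,"y": 0,"z": 0,"ax": 0,"ay": 0,"az": 6.9,"gripper": 1},{"x": 0,"y": 0,"z": 0,"ax": 0,"ay": 0,"az": 6.9,"gripper": 1}])

```text
clock: 14.18
position: [0.424, -0.0093, 0.0514]
ee_rot: [0.984, 0.178, 0.001, 0.001]
ft_force: [8.3, -2.6, -14.3]
grip_width: 0.126
grasp_force: 40.6
```

Emit:
apply_moves(rows=[{"x": 0,"y": 0,"z": 0,"ax": 0,"ay": 0,"az": 6.9,"gripper": 1},{"x": 0,"y": 0,"z": 0,"ax": 0,"ay": 0,"az": 6.9,"gripper": 1},{"x": 0,"y": 0,"z": 0,"ax": 0,"ay": 0,"az": 6.9,"gripper": 1},{"x": 0,"y": 0,"z": 0,"ax": 0,"ay": 0,"az": 6.9,"gripper": 1},{"x": 0,"y": 0,"z": 0,"ax": 0,"ay": 0,"az": 6.9,"gripper": 1}])

```text
clock: 14.6
position: [0.424, -0.0102, 0.0514]
ee_rot: [0.992, -0.122, 0.002, 0.001]
ft_force: [7.9, -6.9, -14.0]
grip_width: 0.126
grasp_force: 40.7
```

Emit:
apply_moves(rows=[{"x": 0,"y": 0,"z": 0,"ax": 0,"ay": 0,"az": 0,"gripper": 1},{"x": 0,"y": 0,"z": 0,"ax": 0,"ay": 0,"az": 0,"gripper": 1},{"x": 0,"y": 0,"z": 0,"ax": 0,"ay": 0,"az": 0,"gripper": 0.5},{"x": 0,"y": 0,"z": 0,"ax": 0,"ay": 0,"az": 0,"gripper": 0.5},{"x": 0,"y": 0,"z": 0,"ax": 0,"ay": 0,"az": 0,"gripper": 0.5}])

```text
clock: 15.02
position: [0.423, -0.0086, 0.0517]
ee_rot: [0.993, -0.119, 0.0, -0.0]
ft_force: [0.4, 0.4, 0.3]
grip_width: 0.498
grasp_force: 0.0
```

Emit:
apply_moves(rows=[{"x": 0,"y": 0,"z": -20,"ax": 0,"ay": 0,"az": 0,"gripper": 0.5},{"x": 0,"y": 0,"z": -30,"ax": 0,"ay": 0,"az": 0,"gripper": 0.5},{"x": 0,"y": 0,"z": -30,"ax": 0,"ay": 0,"az": 0,"gripper": 0.5},{"x": 0,"y": 0,"z": 0,"ax": 0,"ay": 0,"az": 0,"gripper": 0.5},{"x": 0,"y": 0,"z": 0,"ax": 0,"ay": 0,"az": 0,"gripper": 0.5}])

```text
clock: 15.43
position: [0.424, -0.0086, 0.133]
ee_rot: [0.993, -0.119, 0.002, -0.0]
ft_force: [-0.1, -0.2, -0.8]
grip_width: 0.5
grasp_force: 0.0
```

```bash
python3 - <<'E'
from h import *
c=camera("top"); s=camera("side")
cv2.imwrite("pics/f1.png",np.hstack([cv2.resize(c["color"][150:290,290:430],(400,400),interpolation=cv2.INTER_CUBIC),cv2.resize(s["color"][210:310,280:380],(400,400),interpolation=cv2.INTER_CUBIC)])[...,::-1])
go(.423,-.009,.049,-13.4)
E
```

```text
t15.53 at [ 0.4225 -0.0087  0.1309] grip 0.503 F0.0 | turn [ 0.   0.  -0.3] | shift xyz mm [ 0.6  0.2 81.9]
```

View pics/f1.png

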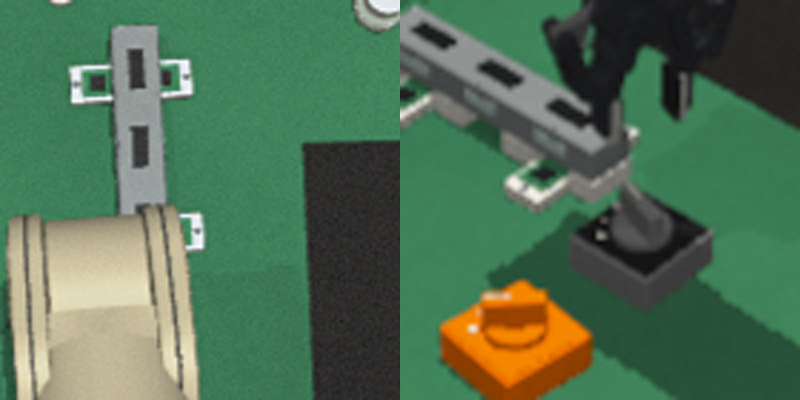

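The knob has turned: its bar now points at the bridge, crop (660,245) to (625,190), and both carriers are still in. I'll check the angle against the projection and wait.

```bash
python3 - <<'E'
from h import *
s=camera("side")
for h in(21,-13.4,-48):
    d=.021*np.array([np.cos(np.radians(h)),np.sin(np.radians(h))])
    print(h,((proj(s,[[.423+d[0],-.009+d[1],.059],[.423-d[0],-.009-d[1],.059]])-[280,210])*4+[400,0]).round().tolist())
E
```

```text
21 [[612.0, 192.0], [669.0, 209.0]]
-13.4 [[624.0, 183.0], [657.0, 218.0]]
-48 [[642.0, 181.0], [639.0, 221.0]]
```

Emit:
apply_moves(rows=[{"x": 0,"y": 0,"z": 0,"ax": 0,"ay": 0,"az": 0,"gripper": 0.5},{"x": 0,"y": 0,"z": 0,"ax": 0,"ay": 0,"az": 0,"gripper": 0.5},{"x": 0,"y": 0,"z": 0,"ax": 0,"ay": 0,"az": 0,"gripper": 0.5},{"x": 0,"y": 0,"z": 0,"ax": 0,"ay": 0,"az": 0,"gripper": 0.5},{"x": 0,"y": 0,"z": 0,"ax": 0,"ay": 0,"az": 0,"gripper": 0.5}])

```text
clock: 16.0
position: [0.4227, -0.0087, 0.1311]
ee_rot: [0.993, -0.119, -0.0, 0.0]
ft_force: [-0.0, 1.0, -0.3]
grip_width: 0.499
grasp_force: 0.0
```

Emit:
apply_moves(rows=[{"x": 0,"y": 0,"z": 0,"ax": 0,"ay": 0,"az": 0,"gripper": 0.5},{"x": 0,"y": 0,"z": 0,"ax": 0,"ay": 0,"az": 0,"gripper": 0.5},{"x": 0,"y": 0,"z": 0,"ax": 0,"ay": 0,"az": 0,"gripper": 0.5},{"x": 0,"y": 0,"z": 0,"ax": 0,"ay": 0,"az": 0,"gripper": 0.5},{"x": 0,"y": 0,"z": 0,"ax": 0,"ay": 0,"az": 0,"gripper": 0.5}])

```text
clock: 16.42
position: [0.4228, -0.0087, 0.1313]
ee_rot: [0.993, -0.119, 0.0, 0.0]
ft_force: [-0.1, 0.4, -0.5]
grip_width: 0.498
grasp_force: 0.0
```

Emit:
apply_moves(rows=[{"x": 0,"y": 0,"z": 0,"ax": 0,"ay": 0,"az": 0,"gripper": 0.5},{"x": 0,"y": 0,"z": 0,"ax": 0,"ay": 0,"az": 0,"gripper": 0.5},{"x": 0,"y": 0,"z": 0,"ax": 0,"ay": 0,"az": 0,"gripper": 0.5},{"x": 0,"y": 0,"z": 0,"ax": 0,"ay": 0,"az": 0,"gripper": 0.5},{"x": 0,"y": 0,"z": 0,"ax": 0,"ay": 0,"az": 0,"gripper": 0.5}])

```text
clock: 16.83
position: [0.4228, -0.0087, 0.1313]
ee_rot: [0.993, -0.119, 0.0, 0.0]
ft_force: [-0.7, -0.7, 0.5]
grip_width: 0.505
grasp_force: 0.0
```

Emit:
apply_moves(rows=[{"x": 0,"y": 0,"z": 0,"ax": 0,"ay": 0,"az": 0,"gripper": 0.5},{"x": 0,"y": 0,"z": 0,"ax": 0,"ay": 0,"az": 0,"gripper": 0.5},{"x": 0,"y": 0,"z": 0,"ax": 0,"ay": 0,"az": 0,"gripper": 0.5},{"x": 0,"y": 0,"z": 0,"ax": 0,"ay": 0,"az": 0,"gripper": 0.5},{"x": 0,"y": 0,"z": 0,"ax": 0,"ay": 0,"az": 0,"gripper": 0.5}])

```text
clock: 17.25
position: [0.4228, -0.0087, 0.1313]
ee_rot: [0.993, -0.119, 0.0, 0.0]
ft_force: [-0.1, -0.2, 0.1]
grip_width: 0.499
grasp_force: 0.0
```

Emit:
apply_moves(rows=[{"x": 0,"y": 0,"z": 0,"ax": 0,"ay": 0,"az": 0,"gripper": 0.5},{"x": 0,"y": 0,"z": 0,"ax": 0,"ay": 0,"az": 0,"gripper": 0.5},{"x": 0,"y": 0,"z": 0,"ax": 0,"ay": 0,"az": 0,"gripper": 0.5},{"x": 0,"y": 0,"z": 0,"ax": 0,"ay": 0,"az": 0,"gripper": 0.5},{"x": 0,"y": 0,"z": 0,"ax": 0,"ay": 0,"az": 0,"gripper": 0.5}])

```text
clock: 17.67
position: [0.4228, -0.0087, 0.1313]
ee_rot: [0.993, -0.119, 0.0, 0.0]
ft_force: [-0.5, 0.3, 0.4]
grip_width: 0.497
grasp_force: 0.0
```

Emit:
apply_moves(rows=[{"x": 0,"y": 0,"z": 0,"ax": 0,"ay": 0,"az": 0,"gripper": 0.5},{"x": 0,"y": 0,"z": 0,"ax": 0,"ay": 0,"az": 0,"gripper": 0.5},{"x": 0,"y": 0,"z": 0,"ax": 0,"ay": 0,"az": 0,"gripper": 0.5},{"x": 0,"y": 0,"z": 0,"ax": 0,"ay": 0,"az": 0,"gripper": 0.5},{"x": 0,"y": 0,"z": 0,"ax": 0,"ay": 0,"az": 0,"gripper": 0.5}])

```text
clock: 18.08
position: [0.4228, -0.0087, 0.1313]
ee_rot: [0.993, -0.119, 0.0, 0.0]
ft_force: [-1.0, -0.3, 0.5]
grip_width: 0.499
grasp_force: 0.0
```

Emit:
apply_moves(rows=[{"x": 0,"y": 0,"z": 0,"ax": 0,"ay": 0,"az": 0,"gripper": 0.5},{"x": 0,"y": 0,"z": 0,"ax": 0,"ay": 0,"az": 0,"gripper": 0.5},{"x": 0,"y": 0,"z": 0,"ax": 0,"ay": 0,"az": 0,"gripper": 0.5},{"x": 0,"y": 0,"z": 0,"ax": 0,"ay": 0,"az": 0,"gripper": 0.5},{"x": 0,"y": 0,"z": 0,"ax": 0,"ay": 0,"az": 0,"gripper": 0.5}])

```text
clock: 18.5
position: [0.4228, -0.0087, 0.1313]
ee_rot: [0.993, -0.119, 0.0, 0.0]
ft_force: [0.6, -0.2, -0.5]
grip_width: 0.503
grasp_force: 0.0
```

Emit:
apply_moves(rows=[{"x": 0,"y": 0,"z": 0,"ax": 0,"ay": 0,"az": 0,"gripper": 0.5},{"x": 0,"y": 0,"z": 0,"ax": 0,"ay": 0,"az": 0,"gripper": 0.5},{"x": 0,"y": 0,"z": 0,"ax": 0,"ay": 0,"az": 0,"gripper": 0.5},{"x": 0,"y": 0,"z": 0,"ax": 0,"ay": 0,"az": 0,"gripper": 0.5},{"x": 0,"y": 0,"z": 0,"ax": 0,"ay": 0,"az": 0,"gripper": 0.5}])

```text
clock: 18.92
position: [0.4228, -0.0087, 0.1313]
ee_rot: [0.993, -0.119, 0.0, 0.0]
ft_force: [-0.4, 0.1, 0.4]
grip_width: 0.497
grasp_force: 0.0
```

Emit:
apply_moves(rows=[{"x": 0,"y": 0,"z": 0,"ax": 0,"ay": 0,"az": 0,"gripper": 0.5},{"x": 0,"y": 0,"z": 0,"ax": 0,"ay": 0,"az": 0,"gripper": 0.5},{"x": 0,"y": 0,"z": 0,"ax": 0,"ay": 0,"az": 0,"gripper": 0.5},{"x": 0,"y": 0,"z": 0,"ax": 0,"ay": 0,"az": 0,"gripper": 0.5},{"x": 0,"y": 0,"z": 0,"ax": 0,"ay": 0,"az": 0,"gripper": 0.5}])

```text
clock: 19.33
position: [0.4228, -0.0087, 0.1313]
ee_rot: [0.993, -0.119, 0.0, 0.0]
ft_force: [0.4, 0.2, 0.8]
grip_width: 0.497
grasp_force: 0.0
```

Emit:
apply_moves(rows=[{"x": 0,"y": 0,"z": 0,"ax": 0,"ay": 0,"az": 0,"gripper": 0.5},{"x": 0,"y": 0,"z": 0,"ax": 0,"ay": 0,"az": 0,"gripper": 0.5},{"x": 0,"y": 0,"z": 0,"ax": 0,"ay": 0,"az": 0,"gripper": 0.5},{"x": 0,"y": 0,"z": 0,"ax": 0,"ay": 0,"az": 0,"gripper": 0.5},{"x": 0,"y": 0,"z": 0,"ax": 0,"ay": 0,"az": 0,"gripper": 0.5}])

```text
clock: 19.75
position: [0.4228, -0.0087, 0.1313]
ee_rot: [0.993, -0.119, 0.0, 0.0]
ft_force: [-0.3, -0.1, 0.3]
grip_width: 0.499
grasp_force: 0.0
```

Emit:
apply_moves(rows=[{"x": 0,"y": 0,"z": 0,"ax": 0,"ay": 0,"az": 0,"gripper": 0.5},{"x": 0,"y": 0,"z": 0,"ax": 0,"ay": 0,"az": 0,"gripper": 0.5},{"x": 0,"y": 0,"z": 0,"ax": 0,"ay": 0,"az": 0,"gripper": 0.5},{"x": 0,"y": 0,"z": 0,"ax": 0,"ay": 0,"az": 0,"gripper": 0.5},{"x": 0,"y": 0,"z": 0,"ax": 0,"ay": 0,"az": 0,"gripper": 0.5}])

```text
clock: 20.17
position: [0.4228, -0.0087, 0.1313]
ee_rot: [0.993, -0.119, -0.0, 0.0]
ft_force: [-0.3, 0.9, 0.4]
grip_width: 0.5
grasp_force: 0.0
```

Emit:
apply_moves(rows=[{"x": 0,"y": 0,"z": 0,"ax": 0,"ay": 0,"az": 0,"gripper": 0.5},{"x": 0,"y": 0,"z": 0,"ax": 0,"ay": 0,"az": 0,"gripper": 0.5},{"x": 0,"y": 0,"z": 0,"ax": 0,"ay": 0,"az": 0,"gripper": 0.5},{"x": 0,"y": 0,"z": 0,"ax": 0,"ay": 0,"az": 0,"gripper": 0.5},{"x": 0,"y": 0,"z": 0,"ax": 0,"ay": 0,"az": 0,"gripper": 0.5}])

```text
clock: 20.58
position: [0.4228, -0.0087, 0.1313]
ee_rot: [0.993, -0.119, 0.0, 0.0]
ft_force: [0.3, -0.0, -0.5]
grip_width: 0.498
grasp_force: 0.0
```

```bash
python3 - <<'E'
from h import *
c=camera("top"); s=camera("side"); inb(c,310,162,376,186); a=cv2.imread("pics/f1.png")[...,::-1]
cur=np.hstack([cv2.resize(c["color"][150:290,290:430],(400,400),interpolation=cv2.INTER_CUBIC),cv2.resize(s["color"][210:310,280:380],(400,400),interpolation=cv2.INTER_CUBIC)])
d=np.abs(a.astype(int)-cur).max(2); d=cv2.blur(d.astype(np.float32),(15,15)); print("max local change",d.max(),np.unravel_index(d.argmax(),d.shape)); go(.423,-.009,.049,-13.4)
E
```

```text
in bridge [[52.3, -53.4], [115.9, 58.8]]
max local change 22.12889 (np.int64(399), np.int64(13))
t20.68 at [ 0.4228 -0.0087  0.1313] grip 0.501 F0.0 | turn [ 0.  -0.  -0.3] | shift xyz mm [ 0.3  0.2 82.3]
```

Nothing has moved, the bar matches READ, and more than 5.6 s have passed. Turning back to OFF.

Emit:
apply_moves(rows=[{"x": 0,"y": 0,"z": 25,"ax": 0,"ay": 0,"az": 0,"gripper": 0.5},{"x": 0,"y": 0,"z": 25,"ax": 0,"ay": 0,"az": 0,"gripper": 0.5},{"x": 0,"y": 0,"z": 18,"ax": 0,"ay": 0,"az": 0,"gripper": 0.5},{"x": 0,"y": 0,"z": 12,"ax": 0,"ay": 0,"az": 0,"gripper": 0.5},{"x": 0,"y": 0,"z": 0,"ax": 0,"ay": 0,"az": 0,"gripper": 0.5}])

```text
clock: 21.1
position: [0.4211, -0.0087, 0.0491]
ee_rot: [0.993, -0.119, -0.002, 0.0]
ft_force: [-1.3, -1.3, -0.2]
grip_width: 0.498
grasp_force: 0.0
```

Emit:
apply_moves(rows=[{"x": 0,"y": 0,"z": 0,"ax": 0,"ay": 0,"az": 0,"gripper": 0.5},{"x": 0,"y": 0,"z": 0,"ax": 0,"ay": 0,"az": 0,"gripper": 1},{"x": 0,"y": 0,"z": 0,"ax": 0,"ay": 0,"az": 0,"gripper": 1},{"x": 0,"y": 0,"z": 0,"ax": 0,"ay": 0,"az": 0,"gripper": 1},{"x": 0,"y": 0,"z": 0,"ax": 0,"ay": 0,"az": 0,"gripper": 1}])

```text
clock: 21.52
position: [0.4233, -0.0099, 0.0524]
ee_rot: [0.993, -0.119, 0.001, 0.001]
ft_force: [-2.6, -4.7, 8.1]
grip_width: 0.128
grasp_force: 40.8
```

Emit:
apply_moves(rows=[{"x": 0,"y": 0,"z": 0,"ax": 0,"ay": 0,"az": -6.9,"gripper": 1},{"x": 0,"y": 0,"z": 0,"ax": 0,"ay": 0,"az": -6.9,"gripper": 1},{"x": 0,"y": 0,"z": 0,"ax": 0,"ay": 0,"az": -6.9,"gripper": 1},{"x": 0,"y": 0,"z": 0,"ax": 0,"ay": 0,"az": -6.9,"gripper": 1},{"x": 0,"y": 0,"z": 0,"ax": 0,"ay": 0,"az": -6.9,"gripper": 1}])

```text
clock: 21.93
position: [0.4232, -0.0095, 0.0525]
ee_rot: [0.983, 0.183, 0.0, 0.001]
ft_force: [-3.3, -4.6, 7.3]
grip_width: 0.127
grasp_force: 41.0
```

Emit:
apply_moves(rows=[{"x": 0,"y": 0,"z": 0,"ax": 0,"ay": 0,"az": -6.9,"gripper": 1},{"x": 0,"y": 0,"z": 0,"ax": 0,"ay": 0,"az": -6.9,"gripper": 1},{"x": 0,"y": 0,"z": 0,"ax": 0,"ay": 0,"az": -6.9,"gripper": 1},{"x": 0,"y": 0,"z": 0,"ax": 0,"ay": 0,"az": -6.9,"gripper": 1},{"x": 0,"y": 0,"z": 0,"ax": 0,"ay": 0,"az": -6.9,"gripper": 1}])

```text
clock: 22.35
position: [0.423, -0.0093, 0.0525]
ee_rot: [0.884, 0.467, -0.0, 0.001]
ft_force: [-5.0, -2.5, 9.8]
grip_width: 0.128
grasp_force: 41.3
```

Emit:
apply_moves(rows=[{"x": 0,"y": 0,"z": 0,"ax": 0,"ay": 0,"az": 0,"gripper": 1},{"x": 0,"y": 0,"z": 0,"ax": 0,"ay": 0,"az": 0,"gripper": 1},{"x": 0,"y": 0,"z": 0,"ax": 0,"ay": 0,"az": 0,"gripper": 0.5},{"x": 0,"y": 0,"z": 0,"ax": 0,"ay": 0,"az": 0,"gripper": 0.5},{"x": 0,"y": 0,"z": 0,"ax": 0,"ay": 0,"az": 0,"gripper": 0.5}])

```text
clock: 22.77
position: [0.4231, -0.0087, 0.0517]
ee_rot: [0.886, 0.464, 0.0, 0.0]
ft_force: [0.4, 0.2, 0.0]
grip_width: 0.499
grasp_force: 0.0
```

Emit:
apply_moves(rows=[{"x": 0,"y": 0,"z": -25,"ax": 0,"ay": 0,"az": 0,"gripper": 0.5},{"x": 0,"y": 0,"z": -35,"ax": 0,"ay": 0,"az": 0,"gripper": 0.5},{"x": 0,"y": 0,"z": -30,"ax": 0,"ay": 0,"az": 0,"gripper": 0.4},{"x": 0,"y": 0,"z": 0,"ax": 0,"ay": 0,"az": -7,"gripper": 0.4},{"x": 0,"y": 0,"z": 0,"ax": 0,"ay": 0,"az": -7,"gripper": 0.4}])

```text
clock: 23.18
position: [0.4241, -0.0087, 0.1434]
ee_rot: [0.821, 0.571, 0.002, 0.001]
ft_force: [0.8, -0.1, -1.1]
grip_width: 0.597
grasp_force: 0.0
```

```bash
python3 - <<'E'
from h import *
c=camera("top"); s=camera("side"); inb(c,310,162,376,186)
r=proj(s,[[.423,-.009,.055]])[0].astype(int); 
a=cv2.imread("pics/side0.png")[...,::-1]; 
R=(slice(r[1]-16,r[1]+20),slice(r[0]-22,r[0]+22)); print("knob region diff vs start",np.abs(a[R].astype(int)-s["color"][R]).mean(), np.abs(a[R].astype(int)-s["color"][R]).max())
save(s,"g_side")
# take A (near) : grip at its left end?  both options
for loc,nm,off in((-.07,"near",.0),(.07,"far",.0027)):
    for sg in(1,-1):
        p=C+loc*e+u*(off+sg*.040); print(nm,sg,p.round(4)); go(p[0],p[1],.12,93.07)
t=np.radians(4.21); print("tray slots",[(np.array([.512,.3228])+x*np.array([np.cos(t),np.sin(t)])).round(4).tolist() for x in(-.06,.06)])
E
```

```text
in bridge [[52.3, -53.3], [115.9, 58.8]]
knob region diff vs start 9.935185185185185 171
near 1 [ 0.5301 -0.0083]
t23.28 at [ 0.423  -0.0087  0.1417] grip 0.600 F0.0 | turn [  0.1   0.  -23.6] | shift xyz mm [ -5.4 106.9  21.7]
near -1 [ 0.5343 -0.0882]
t23.28 at [ 0.423  -0.0087  0.1417] grip 0.600 F0.0 | turn [  0.1   0.  -23.6] | shift xyz mm [-85.4 106.9  21.7]
far 1 [0.6697 0.0019]
t23.28 at [ 0.423  -0.0087  0.1417] grip 0.600 F0.0 | turn [  0.1   0.  -23.6] | shift xyz mm [ -2.7 246.9  21.7]
far -1 [ 0.674 -0.078]
t23.28 at [ 0.423  -0.0087  0.1417] grip 0.600 F0.0 | turn [  0.1   0.  -23.6] | shift xyz mm [-82.7 246.9  21.7]
tray slots [[0.4522, 0.3184], [0.5718, 0.3272]]
```

The knob went back the same angle. Next I'll take carrier A out by its left end.

Emit:
apply_moves(rows=[{"x": 0,"y": 0,"z": 0,"ax": 0,"ay": 0,"az": -7,"gripper": 0.4},{"x": 0,"y": 0,"z": 0,"ax": 0,"ay": 0,"az": -7,"gripper": 0.4},{"x": 0,"y": 0,"z": 0,"ax": 0,"ay": 0,"az": -7,"gripper": 0.4},{"x": -1,"y": 18,"z": 0,"ax": 0,"ay": 0,"az": -2.6,"gripper": 0.4},{"x": -1,"y": 25,"z": 0,"ax": 0,"ay": 0,"az": 0,"gripper": 0.4}], newtons=80)

```text
clock: 23.7
position: [0.4652, -0.0096, 0.141]
ee_rot: [0.689, 0.724, -0.001, -0.0]
ft_force: [0.4, 0.4, 0.7]
grip_width: 0.596
grasp_force: 0.0
```

Emit:
apply_moves(rows=[{"x": -1,"y": 25,"z": 0,"ax": 0,"ay": 0,"az": 0,"gripper": 0.4},{"x": -1,"y": 25,"z": 0,"ax": 0,"ay": 0,"az": 0,"gripper": 0.4},{"x": -1.4,"y": 14,"z": 10,"ax": 0,"ay": 0,"az": 0,"gripper": 0.4},{"x": 0,"y": 0,"z": 40,"ax": 0,"ay": 0,"az": 0,"gripper": 0.4},{"x": 0,"y": 0,"z": 0,"ax": 0,"ay": 0,"az": 0,"gripper": 0.4}])

```text
clock: 24.12
position: [0.5268, -0.0094, 0.0852]
ee_rot: [0.69, 0.723, -0.003, -0.003]
ft_force: [-1.0, 0.3, -1.5]
grip_width: 0.598
grasp_force: 0.0
```

```bash
python3 - <<'E'
from h import *
c=camera("top"); inb(c,310,222,372,244)
go(.5301,-.0083,.0155,93.07)
E
```

```text
in bridge [[-102.3, -64.3], [-41.1, 76.7]]
t24.17 at [ 0.5273 -0.0094  0.0879] grip 0.600 F0.0 | turn [-0.4 -0.1 -0.3] | shift xyz mm [ 0.9  2.9 72.4]
```

Emit:
apply_moves(rows=[{"x": 1,"y": 2.5,"z": 25,"ax": 0,"ay": 0,"az": 0,"gripper": 0.4},{"x": 0,"y": 0,"z": 20,"ax": 0,"ay": 0,"az": 0,"gripper": 0.4},{"x": 0,"y": 0,"z": 15,"ax": 0,"ay": 0,"az": 0,"gripper": 0.4},{"x": 0,"y": 0,"z": 10,"ax": 0,"ay": 0,"az": 0,"gripper": 0.4},{"x": 0,"y": 0,"z": 2,"ax": 0,"ay": 0,"az": 0,"gripper": 0.4}])

```text
clock: 24.58
position: [0.5317, -0.0084, 0.0189]
ee_rot: [0.689, 0.724, -0.001, -0.0]
ft_force: [-0.8, 0.5, -0.1]
grip_width: 0.598
grasp_force: 0.0
```

Emit:
apply_moves(rows=[{"x": 0,"y": 0,"z": 0,"ax": 0,"ay": 0,"az": 0,"gripper": 0.4},{"x": 0,"y": 0,"z": 0,"ax": 0,"ay": 0,"az": 0,"gripper": 1},{"x": 0,"y": 0,"z": 0,"ax": 0,"ay": 0,"az": 0,"gripper": 1},{"x": 0,"y": 0,"z": 0,"ax": 0,"ay": 0,"az": 0,"gripper": 1},{"x": 0,"y": 0,"z": -2,"ax": 0,"ay": 0,"az": 0,"gripper": 1}])

```text
clock: 25.0
position: [0.5329, -0.0084, 0.0225]
ee_rot: [0.689, 0.725, 0.0, 0.001]
ft_force: [0.5, 0.2, -1.8]
grip_width: 0.333
grasp_force: 79.0
```

Emit:
apply_moves(rows=[{"x": 10,"y": 0,"z": 0,"ax": 0,"ay": 0,"az": 0,"gripper": 1},{"x": 20,"y": 0,"z": 0,"ax": 0,"ay": 0,"az": 0,"gripper": 1},{"x": 25,"y": 0,"z": 0,"ax": 0,"ay": 0,"az": 0,"gripper": 1},{"x": 25,"y": 0,"z": 0,"ax": 0,"ay": 0,"az": 0,"gripper": 1},{"x": 20,"y": 0,"z": 0,"ax": 0,"ay": 0,"az": 0,"gripper": 1}])

```text
clock: 25.42
position: [0.5271, 0.0943, 0.0218]
ee_rot: [0.688, 0.725, 0.001, 0.0]
ft_force: [-0.0, -0.7, -1.4]
grip_width: 0.329
grasp_force: 79.0
```

```bash
python3 - <<'E'
from h import *
t=np.radians(4.21); a=np.array([np.cos(t),np.sin(t)]); b=np.array([-np.sin(t),np.cos(t)])
p=np.array([.512,.3228])-.06*a+.041*b; print(p); go(p[0],p[1],.058,94.21)
E
```

```text
[0.449152   0.35928463]
t25.42 at [0.5271 0.0943 0.0218] grip 0.329 F79.0 | turn [ 0.  -0.  -1.2] | shift xyz mm [270.  -58.2 -36.2]
```

```bash
python3 - <<'E'
from h import *
c=camera("top"); s=camera("side")
cv2.imwrite("pics/i1.png",np.hstack([cv2.resize(c["color"][140:300,230:390],(400,400),interpolation=cv2.INTER_CUBIC),cv2.resize(s["color"][190:300,250:360],(400,400),interpolation=cv2.INTER_CUBIC)])[...,::-1])
inb(c,295,205,335,245,.02)
E
```

```text
in bridge [[-102.3, 10.6], [3.6, 114.9]]
```

View pics/i1.png

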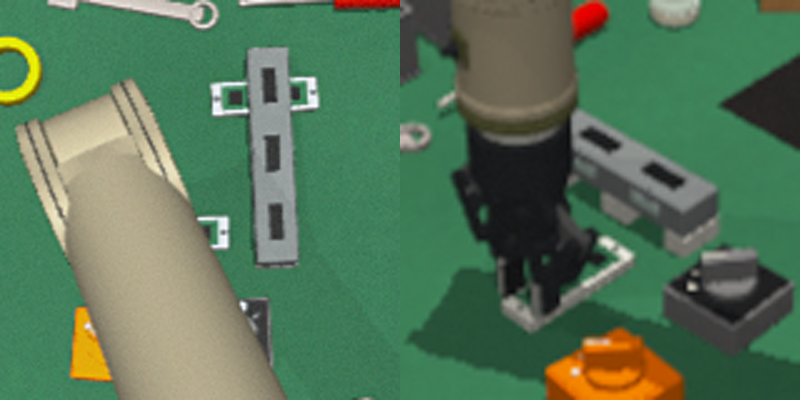

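A is out of the tunnel and held level by its left end; its right end is at crop (228,232). The knob bar looks like it did at the start. I'll carry A low to the tray's near slot.

Emit:
apply_moves(rows=[{"x": 0,"y": 0,"z": -10,"ax": 0,"ay": 0,"az": 0,"gripper": 1},{"x": 0,"y": 0,"z": -15,"ax": 0,"ay": 0,"az": -1.2,"gripper": 1},{"x": 15,"y": 0,"z": -12,"ax": 0,"ay": 0,"az": 0,"gripper": 1},{"x": 30,"y": 0,"z": 0,"ax": 0,"ay": 0,"az": 0,"gripper": 1},{"x": 35,"y": 0,"z": 0,"ax": 0,"ay": 0,"az": 0,"gripper": 1}])

```text
clock: 25.93
position: [0.5229, 0.1699, 0.0602]
ee_rot: [0.683, 0.73, 0.001, 0.001]
ft_force: [-0.3, 0.6, -1.2]
grip_width: 0.327
grasp_force: 79.4
```

Emit:
apply_moves(rows=[{"x": 35,"y": 0,"z": 0,"ax": 0,"ay": 0,"az": 0,"gripper": 1},{"x": 35,"y": 0,"z": 0,"ax": 0,"ay": 0,"az": 0,"gripper": 1},{"x": 35,"y": -4,"z": 0,"ax": 0,"ay": 0,"az": 0,"gripper": 1},{"x": 35,"y": -8,"z": 0,"ax": 0,"ay": 0,"az": 0,"gripper": 1},{"x": 25,"y": -16,"z": 0,"ax": 0,"ay": 0,"az": 0,"gripper": 1}])

```text
clock: 26.35
position: [0.482, 0.3369, 0.0595]
ee_rot: [0.681, 0.732, 0.001, -0.0]
ft_force: [0.0, -0.0, -0.7]
grip_width: 0.327
grasp_force: 79.0
```

Emit:
apply_moves(rows=[{"x": 15,"y": -16,"z": 0,"ax": 0,"ay": 0,"az": 0,"gripper": 1},{"x": 7,"y": -10,"z": 0,"ax": 0,"ay": 0,"az": 0,"gripper": 1},{"x": 3,"y": -4,"z": 0,"ax": 0,"ay": 0,"az": 0,"gripper": 1},{"x": 0,"y": 0,"z": 0,"ax": 0,"ay": 0,"az": 0,"gripper": 1},{"x": 0,"y": 0,"z": 0,"ax": 0,"ay": 0,"az": 0,"gripper": 1}])

```text
clock: 26.77
position: [0.4514, 0.3551, 0.0586]
ee_rot: [0.682, 0.731, 0.0, 0.001]
ft_force: [0.9, -0.3, -1.1]
grip_width: 0.326
grasp_force: 79.1
```

```bash
python3 - <<'E'
from h import *
c=camera("top"); s=camera("side"); T=np.array([.512,.3228])
go(.4492,.3593,.026,94.21)
cv2.imwrite("pics/j1.png",np.hstack([cv2.resize(c["color"][170:320,150:300],(400,400),interpolation=cv2.INTER_CUBIC),cv2.resize(s["color"][240:370,150:280],(400,400),interpolation=cv2.INTER_CUBIC)])[...,::-1])
E
```

```text
t26.87 at [0.4516 0.355  0.0584] grip 0.330 F79.1 | turn [ 0.   0.  -0.3] | shift xyz mm [ 4.5 -2.1 32.4]
```

View pics/j1.png

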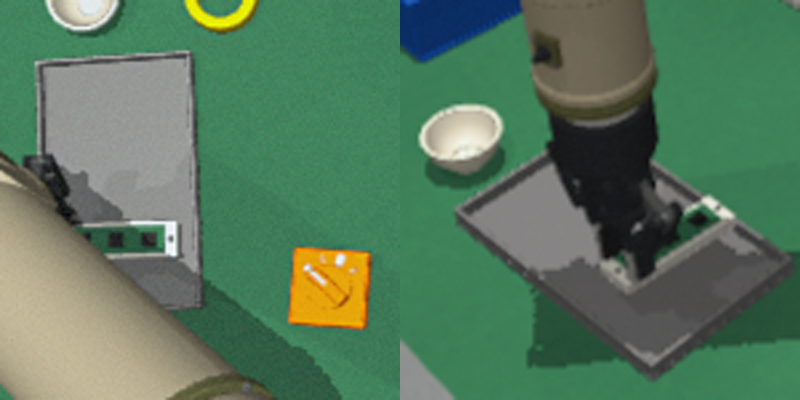

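A hangs over the tray's near half, its right end at crop (178,238), inside the walls. I'll lower and release it.

Emit:
apply_moves(rows=[{"x": 4,"y": -1,"z": 8,"ax": 0,"ay": 0,"az": 0,"gripper": 1},{"x": 0,"y": 0,"z": 9,"ax": 0,"ay": 0,"az": 0,"gripper": 1},{"x": 0,"y": 0,"z": 8,"ax": 0,"ay": 0,"az": 0,"gripper": 1},{"x": 0,"y": 0,"z": 5,"ax": 0,"ay": 0,"az": 0,"gripper": 1},{"x": 0,"y": 0,"z": 3,"ax": 0,"ay": 0,"az": 0,"gripper": 1}])

```text
clock: 27.28
position: [0.4483, 0.3601, 0.0251]
ee_rot: [0.681, 0.732, -0.001, 0.0]
ft_force: [-12.7, -11.9, 40.7]
grip_width: 0.324
grasp_force: 91.3
```

Emit:
apply_moves(rows=[{"x": 0,"y": 0,"z": 0,"ax": 0,"ay": 0,"az": 0,"gripper": 1},{"x": 0,"y": 0,"z": 0,"ax": 0,"ay": 0,"az": 0,"gripper": 0.4},{"x": 0,"y": 0,"z": 0,"ax": 0,"ay": 0,"az": 0,"gripper": 0.4},{"x": 0,"y": 0,"z": 0,"ax": 0,"ay": 0,"az": 0,"gripper": 0.4},{"x": 0,"y": 0,"z": 0,"ax": 0,"ay": 0,"az": 0,"gripper": 0.4}])

```text
clock: 27.7
position: [0.4487, 0.3606, 0.0251]
ee_rot: [0.681, 0.732, 0.0, 0.0]
ft_force: [0.2, -0.3, 0.3]
grip_width: 0.599
grasp_force: 0.0
```

Emit:
apply_moves(rows=[{"x": 0,"y": 0,"z": -20,"ax": 0,"ay": 0,"az": 0,"gripper": 0.4},{"x": 0,"y": 0,"z": -30,"ax": 0,"ay": 0,"az": 0,"gripper": 0.4},{"x": 0,"y": 0,"z": -30,"ax": 0,"ay": 0,"az": 0,"gripper": 0.4},{"x": 0,"y": 0,"z": -20,"ax": 0,"ay": 0,"az": 1.2,"gripper": 0.4},{"x": 0,"y": 0,"z": 0,"ax": 0,"ay": 0,"az": 0,"gripper": 0.4}])

```text
clock: 28.12
position: [0.4504, 0.3624, 0.1299]
ee_rot: [0.689, 0.725, 0.003, 0.001]
ft_force: [0.4, 0.0, -0.0]
grip_width: 0.597
grasp_force: 0.0
```

```bash
python3 - <<'E'
from h import *
c=camera("top"); inb(c,310,162,376,186); p=C+.07*e+u*.0427; go(p[0],p[1],.09,93.07)
E
```

```text
in bridge [[52.3, -53.4], [115.9, 58.8]]
t28.17 at [0.4498 0.3616 0.1276] grip 0.600 F0.0 | turn [ 0.2 -0.1 -0.2] | shift xyz mm [-370.9  200.3   37.6]
```

Emit:
apply_moves(rows=[{"x": -20,"y": 11,"z": 0,"ax": 0,"ay": 0,"az": 0,"gripper": 0.4},{"x": -34,"y": 18,"z": 0,"ax": 0,"ay": 0,"az": 0,"gripper": 0.4},{"x": -34,"y": 18,"z": 0,"ax": 0,"ay": 0,"az": 0,"gripper": 0.4},{"x": -34,"y": 18,"z": 0,"ax": 0,"ay": 0,"az": 0,"gripper": 0.4},{"x": -34,"y": 19,"z": 0,"ax": 0,"ay": 0,"az": 0,"gripper": 0.4}])

```text
clock: 28.58
position: [0.5406, 0.2071, 0.124]
ee_rot: [0.689, 0.725, -0.001, -0.0]
ft_force: [0.3, 1.0, 0.3]
grip_width: 0.599
grasp_force: 0.0
```

Emit:
apply_moves(rows=[{"x": -34,"y": 18,"z": 0,"ax": 0,"ay": 0,"az": 0,"gripper": 0.4},{"x": -34,"y": 18,"z": 0,"ax": 0,"ay": 0,"az": 0,"gripper": 0.4},{"x": -34,"y": 18,"z": 0,"ax": 0,"ay": 0,"az": 0,"gripper": 0.4},{"x": -34,"y": 18,"z": 0,"ax": 0,"ay": 0,"az": 0,"gripper": 0.4},{"x": -34,"y": 19,"z": 0,"ax": 0,"ay": 0,"az": 0,"gripper": 0.4}])

```text
clock: 29.0
position: [0.6401, 0.0419, 0.1239]
ee_rot: [0.689, 0.725, -0.001, -0.0]
ft_force: [1.4, 0.1, 0.5]
grip_width: 0.599
grasp_force: 0.0
```

Emit:
apply_moves(rows=[{"x": -30,"y": 16,"z": 0,"ax": 0,"ay": 0,"az": 0,"gripper": 0.4},{"x": -15,"y": 9,"z": 0,"ax": 0,"ay": 0,"az": 0,"gripper": 0.4},{"x": 0,"y": 0,"z": 20,"ax": 0,"ay": 0,"az": 0,"gripper": 0.4},{"x": 0,"y": 0,"z": 20,"ax": 0,"ay": 0,"az": 0,"gripper": 0.4},{"x": 0,"y": 0,"z": 0,"ax": 0,"ay": 0,"az": 0,"gripper": 0.4}])

```text
clock: 29.42
position: [0.6645, -0.0004, 0.0796]
ee_rot: [0.689, 0.725, -0.003, -0.003]
ft_force: [-0.7, 0.4, -0.4]
grip_width: 0.6
grasp_force: 0.0
```

```bash
python3 - <<'E'
from h import *
p=C+.07*e+u*.0427; go(p[0],p[1],.0165,93.07)
c=camera("top"); hsv=cv2.cvtColor(c["color"],cv2.COLOR_RGB2HSV); blobs(c,(hsv[...,1]<60)&(hsv[...,2]>185),(166,190,226,290),.016,30)
save(c,"k_top")
E
```

```text
t29.42 at [ 6.645e-01 -4.000e-04  7.960e-02] grip 0.600 F0.0 | turn [-0.5 -0.  -0.2] | shift xyz mm [ 2.   5.4 63.1]
[0.4514 0.3211] [0.0332 0.1067] 2.17 (173, 255, 43, 15)
```

Emit:
apply_moves(rows=[{"x": 2,"y": 4,"z": 20,"ax": 0,"ay": 0,"az": 0,"gripper": 0.4},{"x": 0,"y": 0,"z": 18,"ax": 0,"ay": 0,"az": 0,"gripper": 0.4},{"x": 0,"y": 0,"z": 14,"ax": 0,"ay": 0,"az": 0,"gripper": 0.4},{"x": 0,"y": 0,"z": 9,"ax": 0,"ay": 0,"az": 0,"gripper": 0.4},{"x": 0,"y": 0,"z": 2,"ax": 0,"ay": 0,"az": 0,"gripper": 0.4}])

```text
clock: 29.88
position: [0.6703, 0.0025, 0.0208]
ee_rot: [0.689, 0.725, -0.001, -0.001]
ft_force: [-0.2, -0.1, -0.0]
grip_width: 0.599
grasp_force: 0.0
```

Emit:
apply_moves(rows=[{"x": 0,"y": 0,"z": 0,"ax": 0,"ay": 0,"az": 0,"gripper": 0.4},{"x": 0,"y": 0,"z": 0,"ax": 0,"ay": 0,"az": 0,"gripper": 1},{"x": 0,"y": 0,"z": 0,"ax": 0,"ay": 0,"az": 0,"gripper": 1},{"x": 0,"y": 0,"z": 0,"ax": 0,"ay": 0,"az": 0,"gripper": 1},{"x": 0,"y": 0,"z": -2,"ax": 0,"ay": 0,"az": 0,"gripper": 1}])

```text
clock: 30.3
position: [0.6715, 0.0024, 0.0249]
ee_rot: [0.689, 0.725, 0.0, 0.0]
ft_force: [0.2, 0.3, -0.8]
grip_width: 0.034
grasp_force: 0.0
```

Emit:
apply_moves(rows=[{"x": 10,"y": 0,"z": 0,"ax": 0,"ay": 0,"az": 0,"gripper": 1},{"x": 20,"y": 0,"z": 0,"ax": 0,"ay": 0,"az": 0,"gripper": 1},{"x": 25,"y": 0,"z": 0,"ax": 0,"ay": 0,"az": 0,"gripper": 1},{"x": 25,"y": 0,"z": 0,"ax": 0,"ay": 0,"az": 0,"gripper": 1},{"x": 20,"y": 0,"z": 0,"ax": 0,"ay": 0,"az": 0,"gripper": 1}])

```text
clock: 30.72
position: [0.6657, 0.1057, 0.0246]
ee_rot: [0.688, 0.725, 0.001, -0.0]
ft_force: [0.4, 0.9, -0.0]
grip_width: -0.002
grasp_force: 0.0
```

```bash
python3 - <<'E'
from h import *
t=np.radians(4.21); a=np.array([np.cos(t),np.sin(t)]); b=np.array([-np.sin(t),np.cos(t)])
p=np.array([.512,.3228])+.06*a+.041*b; print(p); go(p[0],p[1],.058,94.21)
c=camera("top"); inb(c,295,150,335,190,.02); hsv=cv2.cvtColor(c["color"],cv2.COLOR_RGB2HSV); save(c,"l_top")
E
```

```text
[0.5688282 0.3680941]
t30.72 at [0.6657 0.1057 0.0246] grip -0.002 F0.0 | turn [ 0.  -0.1 -1.2] | shift xyz mm [268.8 -77.4 -33.4]
in bridge [[41.0, 4.4], [149.8, 109.1]]
```

The grip closed above B because it was too high. I'll lift, go back, check B and grip lower.

Emit:
apply_moves(rows=[{"x": 0,"y": 0,"z": -30,"ax": 0,"ay": 0,"az": 0,"gripper": 0.4},{"x": 0,"y": 0,"z": -30,"ax": 0,"ay": 0,"az": 0,"gripper": 0.4},{"x": 20,"y": 0,"z": -10,"ax": 0,"ay": 0,"az": 0,"gripper": 0.4},{"x": 20,"y": 0,"z": 0,"ax": 0,"ay": 0,"az": 0,"gripper": 0.4},{"x": 0,"y": 0,"z": 0,"ax": 0,"ay": 0,"az": 0,"gripper": 0.4}])

```text
clock: 31.18
position: [0.6635, 0.1487, 0.096]
ee_rot: [0.687, 0.727, 0.002, -0.001]
ft_force: [-1.5, 0.7, 0.2]
grip_width: 0.602
grasp_force: 0.0
```

```bash
python3 - <<'E'
from h import *
c=camera("top"); inb(c,310,162,376,186)
cv2.imwrite("pics/m1.png",np.hstack([cv2.resize(c["color"][140:300,230:390],(400,400),interpolation=cv2.INTER_CUBIC),cv2.resize(c["color"][170:310,150:290],(400,400),interpolation=cv2.INTER_CUBIC)])[...,::-1])
p=C+.07*e+u*.0427; go(p[0],p[1],.05,93.07)
E
```

```text
in bridge [[52.3, -53.4], [115.9, 58.7]]
t31.23 at [0.6635 0.1463 0.095 ] grip 0.597 F0.0 | turn [ 0.  -0.1  0.1] | shift xyz mm [-144.5   -1.5   45. ]
```

View pics/m1.png

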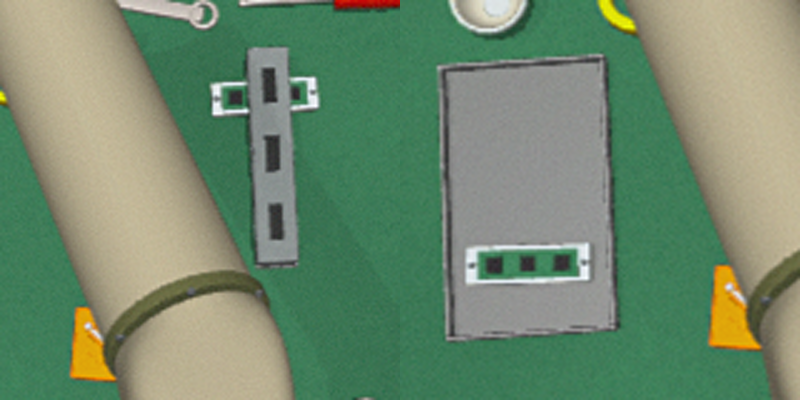

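B is unmoved in the far tunnel at crop (265,97), and A lies flat in the tray at (527,263). I'll go back for B and grip lower.

Emit:
apply_moves(rows=[{"x": -25,"y": -1,"z": 0,"ax": 0,"ay": 0,"az": 0,"gripper": 0.4},{"x": -38,"y": 0,"z": 0,"ax": 0,"ay": 0,"az": 0,"gripper": 0.4},{"x": -38,"y": 0,"z": 0,"ax": 0,"ay": 0,"az": 0,"gripper": 0.4},{"x": -28,"y": 0,"z": 10,"ax": 0,"ay": 0,"az": 0,"gripper": 0.4},{"x": -15,"y": 0,"z": 30,"ax": 0,"ay": 0,"az": 0,"gripper": 0.4}])

```text
clock: 31.65
position: [0.6734, -0.0079, 0.0581]
ee_rot: [0.691, 0.723, 0.001, 0.004]
ft_force: [1.5, -1.7, -0.3]
grip_width: 0.602
grasp_force: 0.0
```

Emit:
apply_moves(rows=[{"x": 0,"y": 0,"z": 10,"ax": 0,"ay": 0,"az": 0,"gripper": 0.4},{"x": 0,"y": 0,"z": 10,"ax": 0,"ay": 0,"az": 0,"gripper": 0.4},{"x": 0,"y": 0,"z": 4,"ax": 0,"ay": 0,"az": 0,"gripper": 0.4},{"x": 0,"y": 0,"z": 0,"ax": 0,"ay": 0,"az": 0,"gripper": 0.4},{"x": 0,"y": 0,"z": 0,"ax": 0,"ay": 0,"az": 0,"gripper": 0.4}])

```text
clock: 32.07
position: [0.6707, 0.0004, 0.031]
ee_rot: [0.688, 0.726, 0.0, -0.0]
ft_force: [0.7, -0.7, -0.2]
grip_width: 0.602
grasp_force: 0.0
```

```bash
python3 - <<'E'
from h import *
p=C+.07*e+u*.0427; go(p[0],p[1],.0145,93.07)
E
```

```text
t32.07 at [6.707e-01 4.000e-04 3.100e-02] grip 0.602 F0.0 | turn [ 0. -0. -0.] | shift xyz mm [ 1.5 -0.9 16.5]
```

Emit:
apply_moves(rows=[{"x": 1.5,"y": -1,"z": 8,"ax": 0,"ay": 0,"az": 0,"gripper": 0.4},{"x": 0,"y": 0,"z": 6,"ax": 0,"ay": 0,"az": 0,"gripper": 0.4},{"x": 0,"y": 0,"z": 3,"ax": 0,"ay": 0,"az": 0,"gripper": 0.4},{"x": 0,"y": 0,"z": 0,"ax": 0,"ay": 0,"az": 0,"gripper": 0.4},{"x": 0,"y": 0,"z": 0,"ax": 0,"ay": 0,"az": 0,"gripper": 0.4}])

```text
clock: 32.48
position: [0.6693, -0.0001, 0.0131]
ee_rot: [0.689, 0.725, -0.0, -0.0]
ft_force: [0.6, -0.0, 0.8]
grip_width: 0.598
grasp_force: 0.0
```

Emit:
apply_moves(rows=[{"x": 0,"y": 0,"z": 0,"ax": 0,"ay": 0,"az": 0,"gripper": 1},{"x": 0,"y": 0,"z": 0,"ax": 0,"ay": 0,"az": 0,"gripper": 1},{"x": 0,"y": 0,"z": 0,"ax": 0,"ay": 0,"az": 0,"gripper": 1},{"x": 0,"y": 0,"z": 0,"ax": 0,"ay": 0,"az": 0,"gripper": 1},{"x": 0,"y": 0,"z": -1,"ax": 0,"ay": 0,"az": 0,"gripper": 1}])

```text
clock: 32.9
position: [0.6695, -0.0002, 0.0144]
ee_rot: [0.689, 0.725, 0.0, 0.0]
ft_force: [-0.3, 0.3, -1.5]
grip_width: 0.37
grasp_force: 78.9
```

Emit:
apply_moves(rows=[{"x": 10,"y": 0,"z": -0.5,"ax": 0,"ay": 0,"az": 0,"gripper": 1},{"x": 20,"y": 0,"z": 0,"ax": 0,"ay": 0,"az": 0,"gripper": 1},{"x": 25,"y": 0,"z": 0,"ax": 0,"ay": 0,"az": 0,"gripper": 1},{"x": 25,"y": 0,"z": 0,"ax": 0,"ay": 0,"az": 0,"gripper": 1},{"x": 20,"y": 0,"z": 0,"ax": 0,"ay": 0,"az": 0,"gripper": 1}])

```text
clock: 33.32
position: [0.6634, 0.1029, 0.0145]
ee_rot: [0.688, 0.725, 0.0, -0.001]
ft_force: [0.6, -0.5, -1.0]
grip_width: 0.367
grasp_force: 78.9
```

```bash
python3 - <<'E'
from h import *
go(.5688,.3681,.052,94.21); c=camera("top"); inb(c,295,150,335,190,.015)
E
```

```text
t33.32 at [0.6634 0.1029 0.0145] grip 0.367 F78.9 | turn [-0.  -0.1 -1.2] | shift xyz mm [271.4 -74.8 -37.5]
in bridge [[42.2, 4.2], [151.4, 109.3]]
```

Emit:
apply_moves(rows=[{"x": 0,"y": 0,"z": -10,"ax": 0,"ay": 0,"az": -1.2,"gripper": 1},{"x": 5,"y": -5,"z": -15,"ax": 0,"ay": 0,"az": 0,"gripper": 1},{"x": 10,"y": -12,"z": -12,"ax": 0,"ay": 0,"az": 0,"gripper": 1},{"x": 15,"y": -22,"z": 0,"ax": 0,"ay": 0,"az": 0,"gripper": 1},{"x": 25,"y": -22,"z": 0,"ax": 0,"ay": 0,"az": 0,"gripper": 1}])

```text
clock: 33.78
position: [0.6002, 0.1473, 0.0528]
ee_rot: [0.683, 0.731, 0.0, 0.001]
ft_force: [1.0, 0.2, -1.3]
grip_width: 0.37
grasp_force: 79.1
```

Emit:
apply_moves(rows=[{"x": 33,"y": -12,"z": 0,"ax": 0,"ay": 0,"az": 0,"gripper": 1},{"x": 36,"y": -2,"z": 0,"ax": 0,"ay": 0,"az": 0,"gripper": 1},{"x": 36,"y": 0,"z": 0,"ax": 0,"ay": 0,"az": 0,"gripper": 1},{"x": 36,"y": 0,"z": 0,"ax": 0,"ay": 0,"az": 0,"gripper": 1},{"x": 32,"y": 0,"z": 0,"ax": 0,"ay": 0,"az": 0,"gripper": 1}])

```text
clock: 34.2
position: [0.5727, 0.3235, 0.0524]
ee_rot: [0.681, 0.732, 0.0, 0.0]
ft_force: [0.1, 0.9, -0.6]
grip_width: 0.371
grasp_force: 79.2
```

Emit:
apply_moves(rows=[{"x": 25,"y": 0,"z": 0,"ax": 0,"ay": 0,"az": 0,"gripper": 1},{"x": 12,"y": 0,"z": 0,"ax": 0,"ay": 0,"az": 0,"gripper": 1},{"x": 6,"y": 0,"z": 0,"ax": 0,"ay": 0,"az": 0,"gripper": 1},{"x": 0,"y": 0,"z": 0,"ax": 0,"ay": 0,"az": 0,"gripper": 1},{"x": 0,"y": 0,"z": 0,"ax": 0,"ay": 0,"az": 0,"gripper": 1}])

```text
clock: 34.62
position: [0.5707, 0.3627, 0.0517]
ee_rot: [0.682, 0.732, -0.0, 0.001]
ft_force: [0.2, -0.7, -0.8]
grip_width: 0.368
grasp_force: 79.2
```

```bash
python3 - <<'E'
from h import *
go(.5688,.3681,.0185,94.21)
E
```

```text
t34.62 at [0.5707 0.3627 0.0517] grip 0.368 F79.2 | turn [ 0.   0.1 -0.2] | shift xyz mm [ 5.5 -1.6 33.2]
```

Lowering by about 32 mm, leaving a slight gap, then releasing and retreating.

Emit:
apply_moves(rows=[{"x": 5,"y": -1,"z": 9,"ax": 0,"ay": 0,"az": 0,"gripper": 1},{"x": 0,"y": 0,"z": 9,"ax": 0,"ay": 0,"az": 0,"gripper": 1},{"x": 0,"y": 0,"z": 8,"ax": 0,"ay": 0,"az": 0,"gripper": 1},{"x": 0,"y": 0,"z": 4,"ax": 0,"ay": 0,"az": 0,"gripper": 1},{"x": 0,"y": 0,"z": 1,"ax": 0,"ay": 0,"az": 0,"gripper": 1}])

```text
clock: 35.03
position: [0.568, 0.3685, 0.019]
ee_rot: [0.681, 0.732, -0.001, -0.0]
ft_force: [0.3, -0.4, -1.2]
grip_width: 0.365
grasp_force: 79.2
```

Emit:
apply_moves(rows=[{"x": 0,"y": 0,"z": 0,"ax": 0,"ay": 0,"az": 0,"gripper": 1},{"x": 0,"y": 0,"z": 0,"ax": 0,"ay": 0,"az": 0,"gripper": 0.4},{"x": 0,"y": 0,"z": 0,"ax": 0,"ay": 0,"az": 0,"gripper": 0.4},{"x": 0,"y": 0,"z": 0,"ax": 0,"ay": 0,"az": 0,"gripper": 0.4},{"x": 0,"y": 0,"z": 0,"ax": 0,"ay": 0,"az": 0,"gripper": 0.4}])

```text
clock: 35.45
position: [0.5689, 0.3698, 0.0213]
ee_rot: [0.681, 0.732, 0.0, 0.0]
ft_force: [-0.1, -0.1, 0.5]
grip_width: 0.603
grasp_force: 0.0
```

Emit:
apply_moves(rows=[{"x": 0,"y": 0,"z": -20,"ax": 0,"ay": 0,"az": 0,"gripper": 0.4},{"x": 0,"y": 0,"z": -35,"ax": 0,"ay": 0,"az": 0,"gripper": 0.4},{"x": 0,"y": 0,"z": -40,"ax": 0,"ay": 0,"az": 0,"gripper": 0.4},{"x": -20,"y": 0,"z": -30,"ax": 0,"ay": 0,"az": 0,"gripper": 0.4},{"x": -40,"y": 0,"z": 0,"ax": 0,"ay": 0,"az": 0,"gripper": 0.4}])

```text
clock: 35.87
position: [0.5733, 0.3169, 0.1537]
ee_rot: [0.678, 0.735, 0.006, 0.0]
ft_force: [0.5, 0.1, 1.3]
grip_width: 0.596
grasp_force: 0.0
```

Emit:
apply_moves(rows=[{"x": -40,"y": 0,"z": 0,"ax": 0,"ay": 0,"az": 0,"gripper": 0.4},{"x": -40,"y": 0,"z": 0,"ax": 0,"ay": 0,"az": 0,"gripper": 0.4},{"x": -40,"y": 0,"z": 0,"ax": 0,"ay": 0,"az": 0,"gripper": 0.4},{"x": -40,"y": 0,"z": 0,"ax": 0,"ay": 0,"az": 0,"gripper": 0.4},{"x": -40,"y": 0,"z": 0,"ax": 0,"ay": 0,"az": 0,"gripper": 0.4}])

```text
clock: 36.28
position: [0.5873, 0.1083, 0.1463]
ee_rot: [0.681, 0.732, 0.0, 0.0]
ft_force: [0.4, -0.1, -0.1]
grip_width: 0.605
grasp_force: 0.0
```

Emit:
apply_moves(rows=[{"x": -40,"y": 0,"z": 0,"ax": 0,"ay": 0,"az": 0,"gripper": 0.4},{"x": -40,"y": 0,"z": 0,"ax": 0,"ay": 0,"az": 0,"gripper": 0.4},{"x": -40,"y": 0,"z": 0,"ax": 0,"ay": 0,"az": 0,"gripper": 0.4},{"x": -40,"y": 0,"z": 0,"ax": 0,"ay": 0,"az": 0,"gripper": 0.4},{"x": -40,"y": 0,"z": 0,"ax": 0,"ay": 0,"az": 0,"gripper": 0.4}])

```text
clock: 36.7
position: [0.6017, -0.0912, 0.1464]
ee_rot: [0.681, 0.732, 0.0, 0.0]
ft_force: [0.7, 0.5, 0.1]
grip_width: 0.6
grasp_force: 0.0
```

Emit:
apply_moves(rows=[{"x": -40,"y": 0,"z": 0,"ax": 0,"ay": 0,"az": 0,"gripper": 0.4},{"x": -30,"y": 0,"z": 0,"ax": 0,"ay": 0,"az": 0,"gripper": 0.4},{"x": 0,"y": 0,"z": 0,"ax": 0,"ay": 0,"az": 0,"gripper": 0.4},{"x": 0,"y": 0,"z": 0,"ax": 0,"ay": 0,"az": 0,"gripper": 0.4},{"x": 0,"y": 0,"z": 0,"ax": 0,"ay": 0,"az": 0,"gripper": 0.4}])

```text
clock: 37.12
position: [0.6069, -0.1581, 0.1459]
ee_rot: [0.681, 0.732, 0.0, -0.0]
ft_force: [-0.7, 0.8, -0.7]
grip_width: 0.597
grasp_force: 0.0
```

```bash
python3 - <<'E'
from h import *
c=camera("top"); hsv=cv2.cvtColor(c["color"],cv2.COLOR_RGB2HSV); blobs(c,(hsv[...,1]<60)&(hsv[...,2]>185),(166,190,226,290),.016,30)
k=rect(c,.059,(.36,.48),(-.07,.06),3077)[:400,:400]
cv2.imwrite("pics/z.png",np.hstack([cv2.resize(c["color"][130:300,155:325],(400,400),interpolation=cv2.INTER_CUBIC),cv2.resize(k,(400,400))])[...,::-1]); print(get_obs()["position"])
E
```

```text
[0.4514 0.3211] [0.0331 0.1067] 2.17 (173, 255, 43, 15)
[0.5642 0.3309] [0.0122 0.1081] 6.38 (171, 214, 43, 9)
[0.5832 0.3336] [0.0152 0.1086] 6.25 (170, 206, 43, 10)
[ 0.60699135 -0.15737559  0.14600348]
```

View pics/z.png

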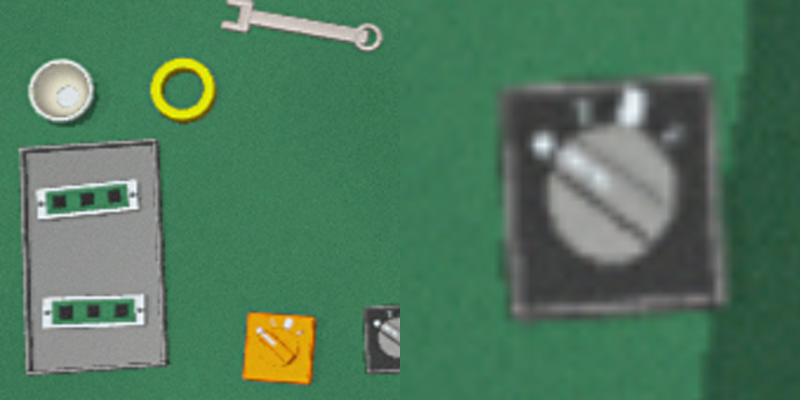

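Both carriers lie flat and right way up in the tray, at crop (87,199) and (94,311). The pointer is at the white dot (OFF) and the hand is clear, so I'm handing in.

```bash
python3 -c "
from workcell import *
print(hand_in())"
```

```text
the job is handed in; nothing more can be done
None
```

The job is handed in, though no verdict came back: both carriers found were read in the bridge (selector at READ for over 5 s) and now lie flat, right way up in the tray, and the selector is back at OFF.

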